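Strip the tape spindles into the returns tote, tip it out and right it

ROBOT

A 7-joint arm with a two-finger parallel gripper is mounted at the origin on a cart in front of the work surface, level with it; the furniture and walls round the work are solid. World frame = base frame: x ahead of the robot, y to its left, z up, the work surface at z = 0. Lengths are in m, angles in rad, forces in N, time in s.
With the tool pointing down it reaches from about 0.4 to 0.85 m from the base axis. Payload 10.4 kg.
Tool frame: the origin (TCP) lies between the finger pads; the fingertips stand 14 mm ahead of it and the grasp point (between the pads) lies 5 mm behind it; z points along the fingers, y is the line along which they close (so a half turn about z gives the same grasp; the last joint's range is limited). The gripper opens to 87 mm and grips with 3 to 60 N. Pads are 19 mm wide; open, the fingers measure 117 mm over their backs; the gripper's body (75 mm by 190 mm) begins 51 mm behind the grasp point.
Start: joints at [1.256, 0.332, -0.065, 1.46, 0.022, 1.35, -0.088], TCP at [0.18, -0.599, 0.237] pointing down, gripper open.
Joint ranges: [-2.6, 2.6], [-0.5, 2.12], [-1.47, 1.34], [0.16, 2.42], [-1.27, 4.41], [0.06, 2.06], [-2.6, 2.6]. Speed limits (rad/s): [2.22, 2.22, 2.79, 2.79, 3.14, 3.14, 3.14].

INTERFACE

Orientations are given as a unit quaternion [x, y, z, w].
In Python, from bench import * gives the robot as it stands.
- The arm moves only by the tool drive_tool, never from a script. Its argument "deltas" is a list of rows, each a list of 7 numbers: the turn, a rotation vector about the tool's x, y, z in degrees, then the shift along the tool's x, y, z in m, then the closure, from -1 (fully open) to 1 (shut). A call has 1 to 12 rows; each row is the pose to reach, as a shift and turn from the pose commanded when the call began, along the tool's axes at that moment; what a row does not reach only later rows make up. A row lasts 1/10 s, in which the tool goes at most 50 mm and 8.59 degrees, less where a joint would pass 70% of its speed; a pose out of reach is approached as far as the arm can. A call with a gripper value outside its range is refused whole. The fingers move at their own pace and stop on an object; "squeeze" is the grip in N (left out, the last holds). Time passes only in rows, so rows that repeat a pose let the fingers close. It gives the time, the measured TCP pose, the force and the opening at its end, in the units of the state.
- read_state(): the state, without advancing time (a new reading comes with each control period).
- camera(name): name is "scene" or "side" or "wrist"; returns (picture, depth): 400x640x3 uint8, red, green, blue; 400x640 float32, m along the optical axis (not along the pixel's ray), 0 where there is no reading.
- camera_params(name): a dict with "K" (3x3 intrinsics, pixels), "k1" (the pictures are not rectified: a ray, as slopes to the right and down, at radius r is drawn at 1 + k1 r^2 times it, then the intrinsics apply), "R" (3x3) and "t" (3): a world point X has camera coordinates R X + t; the wrist camera has in their place "mount" (4x4, takes a point from camera to tool coordinates, whose origin is the TCP and whose axes are the flange's). Camera axes: x right, y down, z forward; pixel columns grow to the right and rows downward; lengths in m; the calibration is good to about 2 mm. A picture is of the moment at which its call begins: read the wrist's pose just before it. camera_params takes no time and is no camera call.
- close_job(): hands the job in, once; it reports no verdict.
Trained networks look in the newest picture that a camera, given by its name, has taken for a name from the list of things; names that differ only in an ending like _2 or _b are one class to them, and where a whole thing is asked for, a point or a joint stands for the part that bears it (a point fixed in the world has none). Each returns a list of dicts, best first, with "score" (0 to 1); they miss things now and then, are a little off and sometimes report something else, mostly with a low value. They report only what shows in the picture. A call takes as long as a camera call.
- outline_of(label, camera): "pixels" (400x640 bool, what is visible of it) and "location" ([column, row] as shares, 0 to 1, of the picture: columns of its width, rows of its height, amid what is visible of it).
- tip_of(label, camera): "location" ([column, row] as shares, 0 to 1, of the picture: columns of its width, rows of its height: a listed point, or the origin of a listed thing).
The state is a dict: "time": time; "joint_positions": joint angles; "joint_vel": joint speeds; "joint_torque": joint torques, N m; "ee_pos": TCP position; "eef_rot": TCP orientation; "ft_force": force on the tool from outside, world axes, zero at the start; "torque": the same for the moment, N m; "width": finger opening in m.
Only numpy, scipy, OpenCV 4.12 (cv2) and the standard library are available. Lean on these libraries where they do the work, as an engineer would, in place of code of your own. Each camera call takes 0.05 s, during which the arm holds its last target. There are 200 camera calls.

TASK

Slide every tape roll up off its spindle on the jig rail and put it in the blue returns tote with the relay base that is already there. When all of them are in, tip the tote forward by its bar over the steel stop bar, right past its side and without lifting it off its stand, so that everything slides out into the catch tray. Then lead the empty tote back until it stands upright on its deck behind the stop bar, and leave the grease tin where it is.

Things in the scene. Friction and masses are not known exactly. Their poses are not given: they have to be found in the camera images.
- tip_stand: Fixed aluminium tipping stand on the table, 160 mm wide (y). Origin on the table under the middle of the stop bar's back face; x points from the deck over the stop bar to the catch tray (away from the robot), z up. Flat deck 140 mm high, x = -175 to 0 mm. Beyond the bar a grey chute falls at 50 degrees to the tray at x = 93 mm; chute and tray are 152 mm wide inside.
- catch_tray (a point): Middle of the floor of the grey catch tray at the foot of the chute: stand x = 93 to 208 mm, floor 54 mm above the table, walls 56 mm high inside.
- stop_bar (a point): Middle of the top edge, back side, of the steel stop bar across the front of the deck: 5 mm thick, top 155 mm above the table (15 mm above the deck). Beware on the way to the stand: the jig carries a fixed mast 0.6 m tall at about x = 0.52, y = 0.11 m, with a crank at x = 0.35, and the clamp post at x = 0.38, y = -0.50 m is 0.32 m tall.
- tote: Loose blue open tote on the deck, outside 116 (x) x 130 (y) x 100 mm high, walls 4 mm, 0.4 kg empty. Origin at the centre of its underside, x towards the stop bar, z out of its mouth. To tip it, lead its bar up and over in an arc about the stop bar's top edge (some 5 N); past about 90 degrees it falls onto the chute by itself (140 degrees in all); it empties at 120 to 140.
- tote_bar (a point): Centre of the tote's tipping bar: a round steel bar, 10 mm thick, along y, 84 mm clear between its two brackets, level behind the back wall (the side away from the stop bar); its axis is 42 mm behind the wall and 90 mm above the tote's underside. Pinched lightly across from above (20 N) it turns between the fingers; a hard grip makes it stick; it serves to drag and to tip the tote.
- tote_toe (a point): Middle of the front face of the tote's toe, 4 mm above its underside. The toe is a ledge 20 mm deep, 8 mm high, along the lower front edge; with it against the stop bar the tote's origin is 78 mm behind the bar. At the start it may stand up to 20 mm off the bar. The toe stays behind the bar when the tote goes over.
- relay_base_mid (a point): Centre of the black relay base, 55 x 33 x 46 mm, that lies in the tote from the start.
- spindle0_tip (a point): Tip of spindle 0: an upright aluminium post, 17 mm thick, on a fixed bracket clamped on the right-hand top rail of the jig. The post stands 41 mm above the disc on which a roll rests; the disc lies 41 mm below this point.
- spindle1_tip (a point): Tip of spindle 1: an upright aluminium post, 17 mm thick, on a fixed bracket clamped on the right-hand top rail of the jig. The post stands 41 mm above the disc on which a roll rests; the disc lies 41 mm below this point.
- spindle2_tip (a point): Tip of spindle 2: an upright aluminium post, 17 mm thick, on a fixed bracket clamped on the right-hand top rail of the jig. The post stands 41 mm above the disc on which a roll rests; the disc lies 41 mm below this point.
- roll0_mid (a point): Centre of tape roll 0: black wound tape with a yellow core, 67 mm across, 19 mm high, hole about 25 mm, 0.07 kg, lying flat round its spindle at the start. It is grasped across its 67 mm and must go up at least 45 mm to clear the post. One of the three rolls may be absent (its spindle is then bare).
- roll1_mid (a point): Centre of tape roll 1: black wound tape with a yellow core, 67 mm across, 19 mm high, hole about 25 mm, 0.07 kg, lying flat round its spindle at the start. It is grasped across its 67 mm and must go up at least 45 mm to clear the post. One of the three rolls may be absent (its spindle is then bare).
- roll2_mid (a point): Centre of tape roll 2: black wound tape with a yellow core, 67 mm across, 19 mm high, hole about 25 mm, 0.07 kg, lying flat round its spindle at the start. It is grasped across its 67 mm and must go up at least 45 mm to clear the post. One of the three rolls may be absent (its spindle is then bare).
- grease: Bystander: flat grease tin with a red lid, 66 mm across, at the left of the table.

How it is judged:
On the way, in this order (a step that is already met when the one before it is completed fails the run):
1. every tape roll and the relay base are in the tote while it stands upright (x of roll0_mid in the frame of tote between -0.058 and 0.058 m and y of roll0_mid in the frame of tote between -0.065 and 0.065 m and z of roll0_mid in the frame of tote between 0 and 0.1 m and x of roll1_mid in the frame of tote between -0.058 and 0.058 m and y of roll1_mid in the frame of tote between -0.065 and 0.065 m and z of roll1_mid in the frame of tote between 0 and 0.1 m and x of roll2_mid in the frame of tote between -0.058 and 0.058 m and y of roll2_mid in the frame of tote between -0.065 and 0.065 m and z of roll2_mid in the frame of tote between 0 and 0.1 m and x of relay_base_mid in the frame of tote between -0.058 and 0.058 m and y of relay_base_mid in the frame of tote between -0.065 and 0.065 m and z of relay_base_mid in the frame of tote between 0 and 0.1 m and angle between tote's own z axis and vertical below 0.3 rad), for 0.2 s.
2. the tote is tipped over the stop bar, past its side (angle between tote's own z axis and vertical above 1.9 rad and x of tote_toe in the frame of tip_stand between -0.05 and 0.04 m), for 0.2 s.
At the end, for the whole second after the job is handed in: The tote stands upright (within 6 degrees) on the deck, its toe behind the stop bar by no more than 60 mm and within 60 mm of the middle; every roll and the relay base lie between the chute or tray walls, 60 to 215 mm before the stop bar's back face and under 145 mm up; all at rest (angle between tote's own z axis and vertical below 0.1 rad and x of tote_toe in the frame of tip_stand between -0.06 and 0.01 m and y of tote_toe in the frame of tip_stand between -0.06 and 0.06 m and z of tote_toe in the frame of tip_stand between 0.135 and 0.155 m and x of roll0_mid in the frame of tip_stand between 0.06 and 0.215 m and y of roll0_mid in the frame of tip_stand between -0.08 and 0.08 m and z of roll0_mid in the frame of tip_stand between 0.045 and 0.145 m and x of roll1_mid in the frame of tip_stand between 0.06 and 0.215 m and y of roll1_mid in the frame of tip_stand between -0.08 and 0.08 m and z of roll1_mid in the frame of tip_stand between 0.045 and 0.145 m and x of roll2_mid in the frame of tip_stand between 0.06 and 0.215 m and y of roll2_mid in the frame of tip_stand between -0.08 and 0.08 m and z of roll2_mid in the frame of tip_stand between 0.045 and 0.145 m and x of relay_base_mid in the frame of tip_stand between 0.06 and 0.215 m and y of relay_base_mid in the frame of tip_stand between -0.08 and 0.08 m and z of relay_base_mid in the frame of tip_stand between 0.045 and 0.145 m and linear speed of each of tote, relay_base, roll0, roll1, roll2 below 0.03 m/s); the robot touches nothing.
It fails at once if the tote is lifted off its stand (its toe more than 60 mm above the deck) (height (world z) of tote_toe above 0.2 m).
It fails at once if the grease tin is shifted more than 30 mm (distance of grease from where it was at the start of the episode above 0.03 m).
Of roll0, roll1, roll2 only 2 to 3 are there at a start; the rules pass over those that are not, and their reading is None.
At some moment in a run one of tote may be knocked a few centimetres aside while the robot is not near it.
Once in a run the grip may slacken for a moment while it holds something.
It also fails if it takes over 210 s, if anything falls off the work surface, if the arm or the gripper's body presses on something with over 40 N, if the wrist force passes 120 N, or if a joint passes its speed limit or range.

## Working session

There is one attempt and no reset: what is moved stays moved. The work goes in short steps, Python scripts to look and compute and a tool call to move; the robot and the scene stay as the last step left them, time stands still between calls to the robot, and variables do not carry over. Pictures are saved under pics/ and viewed, on a budget of 19 in all, crops included, one or two more only if the job needs it, and the job is handed in when it is done.

Besides the shell and the picture viewer there is one more tool, called after "Emit:" as name([rows], argument=value, ...), one row to a line, values as JSON. drive_tool: Moves the arm, as the interface text tells. Its arguments: {"type":"object","properties":{"deltas":{"type":"array"},"squeeze":{"type":"number"}},"required":["deltas"]}

```bash
mkdir -p pics; ls; cat > h.py <<'E'
from bench import *
import numpy as np, cv2
from scipy.spatial.transform import Rotation as Rn
np.set_printoptions(precision=4,suppress=True)
def pose():
    s=read_state(); return np.array(s['ee_pos']),Rn.from_quat(s['eef_rot']).as_matrix()
def cam2world(name):
    p=camera_params(name)
    if 'R' in p and p.get('R') is not None:
        R=np.array(p['R']);t=np.array(p['t']);return R.T,-R.T@t
    M=np.array(p['mount']);x,R=pose();return R@M[:3,:3],R@M[:3,3]+x
def ray(name,u,v):
    p=camera_params(name);K=np.array(p['K'])
    q=cv2.undistortPoints(np.array([[[u,v]]],float),K,np.array([p['k1'],0,0,0,0.]))[0,0]
    return np.array([q[0],q[1],1.])
def at_depth(name,u,v,d):
    A,c=cam2world(name);return A@(ray(name,u,v)*d)+c
def at_z(name,u,v,z):
    A,c=cam2world(name);r=A@ray(name,u,v);return c+r*(z-c[2])/r[2]
def proj(name,X):
    A,c=cam2world(name);q=A.T@(np.array(X)-c);p=camera_params(name)
    a,_=cv2.projectPoints((q).reshape(1,1,3),np.zeros(3),np.zeros(3),np.array(p['K']),np.array([p['k1'],0,0,0,0.]));return a[0,0]
def med(D,u,v,k=3):
    w=D[int(v)-k:int(v)+k+1,int(u)-k:int(u)+k+1];w=w[w>0];return float(np.median(w)) if w.size else 0
def tip(label,cam,D=None,n=2):
    out=[]
    for r in tip_of(label,cam)[:n]:
        u,v=r['location'][0]*640,r['location'][1]*400
        d=med(D,u,v) if D is not None else 0
        print(label,cam,round(r['score'],2),(round(u),round(v)),at_depth(cam,u,v,d) if d else None)
def snap(cam,fn=None):
    I,D=camera(cam)
    if fn: cv2.imwrite('pics/'+fn,I[:,:,::-1])
    return I,D
def mv(target,Rt=None):
    """shift in the tool axes from measured pose"""
    x,R=pose();print('tool shift',R.T@(np.array(target)-x),'rotvec', None if Rt is None else np.degrees(Rn.from_matrix(R.T@Rt).as_rotvec()))
E
python3 - <<'E'
from h import *
s=read_state();print(s)
x,R=pose();print(R)
for c in('scene','side'):
    I,D=snap(c,c+'0.png');A,o=cam2world(c);print(c,o)
    for l in('tip_stand','stop_bar','tote','tote_bar','tote_toe','spindle0_tip','roll0_mid','grease','relay_base_mid'):tip(l,c,D,4)
E
```

```text
pics
{'time': 0.0, 'joint_positions': array([ 1.2564,  0.3329, -0.0647,  1.461 ,  0.0216,  1.3499, -0.0885]), 'joint_vel': array([ 0.0007, -0.0005,  0.0007, -0.0001, -0.0002,  0.0016,  0.0009]), 'joint_torque': array([ -0.0007, -62.3246,   0.0241, -38.9883,  -0.0613,   0.0399,
         0.0001]), 'ee_pos': array([ 0.1797, -0.5982,  0.2357]), 'eef_rot': array([ 0.9894,  0.1454, -0.0001, -0.0007]), 'ft_force': array([-0.5025, -0.6783,  0.5002]), 'torque': array([-0.0323,  0.0176,  0.0219]), 'width': 0.08700758574466211}
[[ 0.9577  0.2877 -0.0005]
 [ 0.2877 -0.9577  0.0014]
 [-0.     -0.0014 -1.    ]]
scene [ 0.91   -0.3129  1.0448]
stop_bar scene 0.92 (222, 252) [ 0.5275 -0.3376  0.1457]
stop_bar scene 0.34 (243, 158) [ 0.3936 -0.2015  0.259 ]
tote scene 0.63 (203, 231) [ 0.4563 -0.3546  0.1429]
tote_bar scene 0.92 (179, 177) [ 0.349  -0.3464  0.2312]
tote_toe scene 0.63 (223, 255) [ 0.5374 -0.3371  0.1503]
tote_toe scene 0.53 (179, 178) [ 0.3504 -0.3467  0.2305]
tote_toe scene 0.39 (233, 273) [ 0.5715 -0.3364  0.1114]
spindle0_tip scene 0.59 (238, 149) [ 0.3827 -0.2047  0.2828]
roll0_mid scene 0.62 (243, 157) [ 0.3942 -0.2022  0.262 ]
grease scene 0.7 (433, 217) [0.6722 0.1928 0.0341]
grease scene 0.7 (260, 321) [ 0.688  -0.3326  0.0529]
relay_base_mid scene 0.57 (221, 219) [ 0.4633 -0.3052  0.1733]
side [0.0917 0.7804 0.9353]
tip_stand side 0.97 (362, 201) [0.3474 0.1157 0.3776]
stop_bar side 0.61 (364, 154) [ 0.4999 -0.2715  0.2144]
tote side 0.8 (392, 166) [ 0.3919 -0.187   0.2613]
tote_bar side 0.79 (426, 148) [ 0.3865 -0.4853  0.1525]
tote_toe side 0.89 (365, 159) [ 0.4991 -0.2763  0.1953]
spindle0_tip side 0.55 (400, 157) [ 0.3806 -0.204   0.2822]
spindle0_tip side 0.16 (362, 202) [0.3471 0.1163 0.3767]
roll0_mid side 0.93 (398, 169) [ 0.3735 -0.1789  0.2619]
grease side 0.72 (212, 310) [0.6549 0.2343 0.0181]
```

```bash
python3 -c "
import cv2
a=cv2.imread('pics/scene0.png');b=cv2.imread('pics/side0.png')
cv2.imwrite('pics/s2.png',cv2.resize(a[60:400,100:500],(800,680))[:600]);cv2.imwrite('pics/sd2.png',cv2.resize(b[80:280,280:540],(780,600)))"
```

```text
(no output)
```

View pics/s2.png

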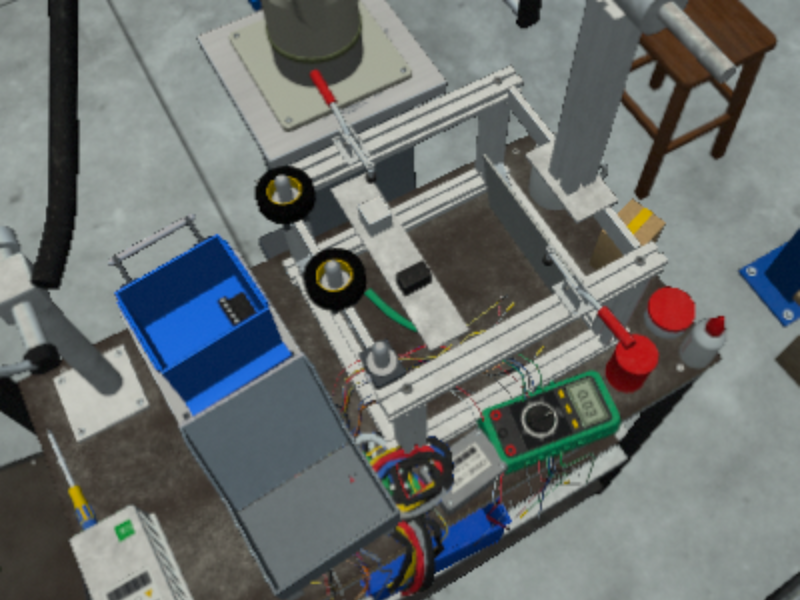

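View pics/side0.png

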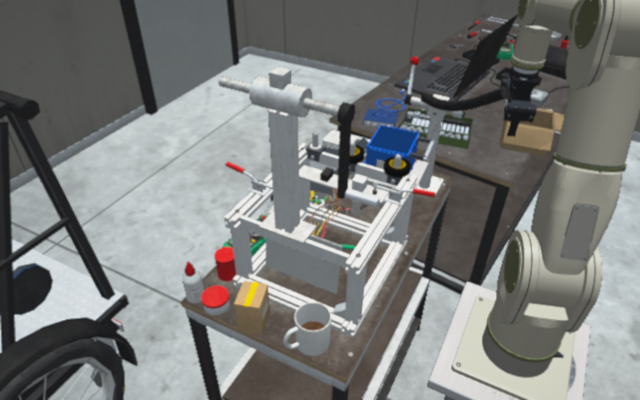

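The scene shows the tote with the relay base inside at about px (218,213), rolls on two spindles at tips px (241,151) and (266,195), and a bare third spindle at (289,237). In the side view, the mast and crank stand at about (345,150).

```bash
python3 - <<'E'
from h import *
I,D=camera('scene')
def c(x,y):return 100+x/2,60+y/2
for n,p,z in [('tip0',(283,183),None),('tip1',(333,270),None),('tip2',(379,355),None),
 ('rimBL',(117,292),.24),('rimBR',(217,238),.24),('rimFR',(278,318),.24),('rimFL',(163,375),.24),
 ('barL',(117,262),.23),('barR',(192,220),.23),('stopL',(186,417),.155),('stopR',(303,354),.155),
 ('trayFL',(277,590),.11),('trayFR',(396,513),.11),('leverend',(318,75),None),('lever',(365,160),None)]:
    u,v=c(*p);d=med(D,u,v,1);print(n,at_z('scene',u,v,z) if z else '',at_depth('scene',u,v,d) if d else None)
# roll outlines -> plane at top
for r in outline_of('roll0_mid','scene'):
    m=r['pixels'];v,u=np.nonzero(m)
    P=np.array([at_depth('scene',a,b,D[b,a]) for a,b in zip(u,v) if D[b,a]>0])
    print('roll',r['score'],m.sum(),np.median(P,0),P.min(0),P.max(0))
E
```

```text
tip0  [ 0.3928 -0.2008  0.2834]
tip1  [ 0.5171 -0.2019  0.2836]
tip2  [ 0.623  -0.2049  0.2802]
rimBL [ 0.4013 -0.4115  0.24  ] [ 0.3998 -0.4118  0.2376]
rimBR [ 0.3932 -0.2902  0.24  ] [ 0.3905 -0.2901  0.2358]
rimFR [ 0.5168 -0.2725  0.24  ] [ 0.4668 -0.2674  0.1375]
rimFL [ 0.516  -0.4032  0.24  ] [ 0.5128 -0.4039  0.2333]
barL [ 0.3592 -0.3998  0.23  ] [ 0.362  -0.3994  0.2341]
barR [ 0.3503 -0.3056  0.23  ] [ 0.3516 -0.3056  0.232 ]
stopL [ 0.5338 -0.4088  0.155 ] [ 0.5279 -0.4103  0.1411]
stopR [ 0.5311 -0.2626  0.155 ] [ 0.5299 -0.2625  0.1522]
trayFL [ 0.7412 -0.4029  0.11  ] [ 0.7409 -0.4031  0.1081]
trayFR [ 0.7339 -0.2538  0.11  ] [ 0.7332 -0.2536  0.106 ]
leverend  [ 0.2727 -0.0988  0.2821]
lever  [ 0.3925 -0.1006  0.2557]
roll 0.58 575 [ 0.3943 -0.2048  0.2612] [ 0.3527 -0.2353  0.2416] [ 0.4203 -0.1686  0.2887]
```

```bash
python3 - <<'E'
from h import *
I,D=camera('scene')
v,u=np.nonzero(D>0);K=camera_params('scene')
q=cv2.undistortPoints(np.stack([u,v],1).astype(float).reshape(-1,1,2),np.array(K['K']),np.array([K['k1'],0,0,0,0.]))[:,0]
A,c=cam2world('scene');P=(np.c_[q,np.ones(len(q))]*D[v,u][:,None])@A.T+c
np.save('P.npy',P)
print('max z map mm, rows x, cols y')
ys=np.arange(-.30,-.08,.015);print('      ',(ys*1000).astype(int))
for x in np.arange(.32,.66,.015):
    r=[]
    for y in ys:
        m=(abs(P[:,0]-x)<.0075)&(abs(P[:,1]-y)<.0075);r.append(int(P[m,2].max()*1000) if m.any() else -1)
    print('%.3f'%x,*['%4d'%a for a in r])
for yaw in (0,90):
    Rt=Rn.from_euler('z',yaw,degrees=True).as_matrix()@np.diag([1,-1,-1]);mv([.393,-.202,.36],Rt)
E
```

```text
max z map mm, rows x, cols y
       [-300 -285 -269 -254 -239 -224 -209 -194 -179 -164 -149 -134 -119 -104
  -89]
0.320   -1   -1    3    2    4    3    2   -1   -1    5    1    1    2  275   -1
0.335   -1   -1   -1    2    1  231  108   -1  227  232  231  232  233  268  259
0.350  235  142  139    1    2   30  262  262  260  232  232  233  235  260  258
0.365  237   -1  141    2    2  264  264  264  263  232  233  232  236  259  261
0.380  238  239  140    2  264  263  286  287  264  263  215  217  232  256  233
0.395  241  239  140    3  263  265  288  288  264  263  216  217  218  266  251
0.410  146  241  139    0    4  265  264  264  264   -1  215  219  218  265  238
0.425  174  241  139    1    1    2  263  264    1   -1  217  217  216  217  213
0.440  173  241  140    3    1    2  231  233   26    1  216  248  249  247  214
0.455  174  240  140    2    4    1  236  234   28    1  215  248  249  249  212
0.470  172  240  235    0    2    2   32   31   28    1  216  248  247  246  216
0.485   -1  240  236    3    3  263  264  263  265    1  216  217  218  219  213
0.500  240  24
[... 319 characters left out ...]
4  131  173  175   45   52  234  234   -1   -1  218  227  226  226  215
0.575  115  114  156  162   40   53  232  233   -1   -1  217  219  218  219  215
0.590   98   96  141  141   45  240  245  242  243   -1  217  218  218  217  216
0.605   79   76   75  126   40  243  283  286  243   -1  216  218  218  218  214
0.620   61   62   61  110   21  243  288  288  247   -1  218  217  218  218  215
0.635   55   56   57  112   21  241  246  247  244  233  232  234  232  233  232
0.650   56   56   57  114   52  232  233  236  233  232  233  232  233  231  231
tool shift [ 0.3183 -0.3185 -0.1235] rotvec [ 0.0044 -0.0008 16.7228]
tool shift [ 0.3183 -0.3185 -0.1235] rotvec [  0.004    0.0027 -73.2772]
```

```bash
python3 - <<'E'
from h import *
from h import *
def cloud(cam):
    I,D=camera(cam);v,u=np.nonzero(D>0);K=camera_params(cam)
    q=cv2.undistortPoints(np.stack([u,v],1).astype(float).reshape(-1,1,2),np.array(K['K']),np.array([K['k1'],0,0,0,0.]))[:,0]
    A,c=cam2world(cam);return (np.c_[q,np.ones(len(q))]*D[v,u][:,None])@A.T+c,I[v,u]
for cam in('scene','side'):
    P,C=cloud(cam)
    m=(P[:,2]>.27)&(P[:,0]>.0)&(P[:,0]<.9)&(P[:,1]<-.12)&(P[:,1]>-.95)
    G={}
    for p,c in zip(P[m],C[m]):
        k=tuple((p//.06).astype(int));G.setdefault(k,[]).append(c)
    print(cam,[(tuple(np.round((np.array(k)+.5)*.06,2)),len(g),tuple(np.mean(g,0).astype(int).tolist())) for k,g in sorted(G.items()) if len(g)>12])
E
```

```text
scene [((np.float64(0.15), np.float64(-0.63), np.float64(0.33)), 159, (43, 47, 49)), ((np.float64(0.15), np.float64(-0.57), np.float64(0.33)), 95, (38, 43, 49)), ((np.float64(0.15), np.float64(-0.57), np.float64(0.39)), 128, (19, 21, 23)), ((np.float64(0.15), np.float64(-0.57), np.float64(0.45)), 42, (69, 72, 64)), ((np.float64(0.15), np.float64(-0.51), np.float64(0.33)), 294, (38, 44, 50)), ((np.float64(0.15), np.float64(-0.51), np.float64(0.57)), 66, (51, 53, 49)), ((np.float64(0.15), np.float64(-0.45), np.float64(0.57)), 480, (51, 52, 47)), ((np.float64(0.15), np.float64(-0.45), np.float64(0.63)), 363, (68, 70, 62)), ((np.float64(0.15), np.float64(-0.39), np.float64(0.57)), 44, (50, 52, 47)), ((np.float64(0.21), np.float64(-0.69), np.float64(0.33)), 71, (24, 26, 25)), ((np.float64(0.21), np.float64(-0.63), np.float64(0.27)), 40, (24, 25, 26)), ((np.float64(0.21), np.float64(-0.63), np.float64(0.33)), 626, (37, 40, 39)), ((np.float64(0.21), np.float64(-0.63), np.float64(0.39)), 89, (17, 19, 20)), ((np.float64(0.21), np.float64(-0.57), np.float64(0.33)), 642, (28, 30, 31)), ((np.flo
[... 6181 characters left out ...]
.39), np.float64(-0.39), np.float64(0.33)), 22, (29, 30, 31)), ((np.float64(0.39), np.float64(-0.21), np.float64(0.27)), 55, (123, 128, 133)), ((np.float64(0.45), np.float64(-0.57), np.float64(0.33)), 18, (140, 149, 155)), ((np.float64(0.45), np.float64(-0.57), np.float64(0.39)), 49, (131, 51, 55)), ((np.float64(0.45), np.float64(-0.51), np.float64(0.27)), 103, (114, 118, 121)), ((np.float64(0.45), np.float64(-0.51), np.float64(0.33)), 107, (143, 150, 155)), ((np.float64(0.51), np.float64(-0.57), np.float64(0.39)), 28, (125, 55, 57)), ((np.float64(0.51), np.float64(-0.21), np.float64(0.27)), 39, (133, 136, 139)), ((np.float64(0.63), np.float64(-0.21), np.float64(0.27)), 44, (135, 140, 143))]
```

```bash
python3 -c "
import cv2
a=cv2.imread('pics/scene0.png')
b=cv2.imread('pics/side0.png')
cv2.imwrite('pics/c3.png',cv2.hconcat([cv2.resize(a[0:300,0:300],(400,400)),cv2.resize(b[0:240,380:620],(400,400))]))"
```

```text
(no output)
```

View pics/c3.png

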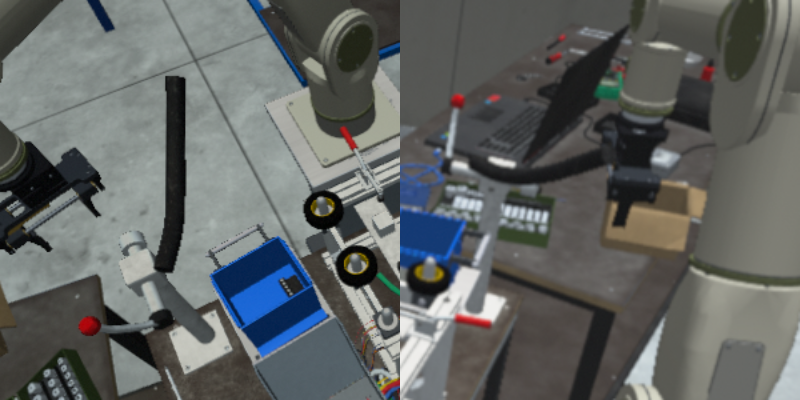

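The crop shows a black hose/tube end sticking out from the clamp post head, scene px ~(130,60)–(125,200), hanging over the region behind the tote bar, so I need its geometry.

```bash
cat >> h.py <<'E'
def cloud(cam):
    I,D=camera(cam);v,u=np.nonzero(D>0);K=camera_params(cam)
    q=cv2.undistortPoints(np.stack([u,v],1).astype(float).reshape(-1,1,2),np.array(K['K']),np.array([K['k1'],0,0,0,0.]))[:,0]
    A,c=cam2world(cam);return (np.c_[q,np.ones(len(q))]*D[v,u][:,None])@A.T+c,I[v,u]
E
python3 - <<'E'
from h import *
Q=[cloud('scene'),cloud('side')]
for n,(P,C) in zip(('scene','side'),Q):
    m=(P[:,2]>.28)&(P[:,2]<.56)&(P[:,0]>.13)&(P[:,0]<.5)&(P[:,1]<-.25)&(P[:,1]>-.47)&(C.max(1)<80)
    P=P[m]
    for x in np.arange(.14,.46,.02):
        k=P[abs(P[:,0]-x)<.01]
        if len(k)>5: print(n,'%.2f'%x,len(k),'y',np.percentile(k[:,1],[3,50,97]),'z',np.percentile(k[:,2],[3,50,97]))
E
```

```text
scene 0.20 134 y [-0.3407 -0.326  -0.3122] z [0.4405 0.4515 0.4585]
scene 0.22 224 y [-0.352  -0.3337 -0.3209] z [0.4241 0.4366 0.4493]
scene 0.24 213 y [-0.3659 -0.3476 -0.334 ] z [0.4062 0.4184 0.4304]
scene 0.26 204 y [-0.3787 -0.3606 -0.3474] z [0.3886 0.401  0.4114]
scene 0.28 222 y [-0.3958 -0.3742 -0.3606] z [0.369  0.3835 0.3943]
scene 0.30 191 y [-0.4067 -0.3866 -0.3729] z [0.3582 0.3699 0.3785]
scene 0.32 176 y [-0.4166 -0.3986 -0.3852] z [0.3508 0.3589 0.3663]
scene 0.34 160 y [-0.4284 -0.409  -0.3961] z [0.3423 0.3507 0.3567]
scene 0.36 171 y [-0.4394 -0.4201 -0.4067] z [0.3354 0.3431 0.3495]
scene 0.38 172 y [-0.4527 -0.4335 -0.4196] z [0.3302 0.3398 0.3437]
scene 0.40 196 y [-0.4677 -0.4481 -0.4336] z [0.3186 0.3364 0.3409]
scene 0.42 66 y [-0.4607 -0.4525 -0.4446] z [0.3147 0.3309 0.3384]
side 0.18 52 y [-0.3309 -0.3233 -0.311 ] z [0.4378 0.4445 0.4547]
side 0.20 127 y [-0.3277 -0.3174 -0.3095] z [0.4217 0.4459 0.4578]
side 0.22 112 y [-0.339  -0.3282 -0.319 ] z [0.4037 0.4266 0.4446]
side 0.24 105 y [-0.3552 -0.3421 -0.3332] z [0.3844 0.4074 0.4256]
side 0.26 93 y [-0.3641 -0.3544 -0.3456] z [0.3709 0.3906 0.4078]
side 0.28 83 y [-0.3776 -0.3679 -0.3609] z [0.3568 0.3755 0.3905]
side 0.30 71 y [-0.3904 -0.3798 -0.3717] z [0.346  0.3626 0.3752]
side 0.32 73 y [-0.4033 -0.3924 -0.3843] z [0.335  0.3523 0.3634]
side 0.34 56 y [-0.4129 -0.4027 -0.3938] z [0.3298 0.344  0.3539]
side 0.36 59 y [-0.4396 -0.4151 -0.4068] z [0.3144 0.336  0.3462]
side 0.38 56 y [-0.4472 -0.4285 -0.4201] z [0.319  0.3356 0.3433]
side 0.40 59 y [-0.4577 -0.4428 -0.4338] z [0.3227 0.3344 0.3401]
side 0.42 12 y [-0.4585 -0.451  -0.4463] z [0.3259 0.3326 0.3367]
```

Emit:
drive_tool([
  [0, 0, 0, 0, 0, -0.05, -1],
  [0, 0, 0, 0, 0, -0.1, -1],
  [0, 0, 0, 0, 0, -0.15, -1],
  [0, 0, 0, 0, 0, -0.2, -1],
  [0, 0, 0, 0, 0, -0.25, -1],
  [0, 0, 0, 0, 0, -0.29, -1],
  [0, 0, 0, 0, 0, -0.29, -1],
  [0, 0, 0, 0.04, -0.04, -0.29, -1],
  [0, 0, 4, 0.08, -0.08, -0.29, -1],
  [0, 0, 8, 0.11, -0.11, -0.29, -1],
  [0, 0, 12, 0.14, -0.14, -0.29, -1],
  [0, 0, 16.7, 0.17, -0.17, -0.29, -1],
], squeeze=20)

```text
time: 2.55
ee_pos: [0.2946, -0.3844, 0.5264]
eef_rot: [1.0, -0.001, 0.0, 0.0]
ft_force: [0.7, -0.4, -0.6]
width: 0.0872
```

```bash
python3 -c "
from h import *
s=read_state();print(s['ee_pos'],s['joint_positions'],s['ft_force']);mv([.391,-.202,.36],np.diag([1,-1,-1.]))"
```

```text
[ 0.2946 -0.3844  0.5264] [ 0.9743  0.0481 -0.1613  1.1947  0.0083  1.8992 -0.7564] [ 0.6974 -0.3844 -0.6099]
tool shift [ 0.0961 -0.1826  0.1663] rotvec [ 0.0175 -0.0043 -0.0871]
```

Emit:
drive_tool([
  [0, 0, 0, 0.03, -0.05, 0, -1],
  [0, 0, 0, 0.06, -0.1, 0, -1],
  [0, 0, 0, 0.09, -0.14, 0, -1],
  [0, 0, 0, 0.096, -0.182, 0, -1],
  [0, 0, 0, 0.096, -0.182, 0.05, -1],
  [0, 0, 0, 0.096, -0.182, 0.1, -1],
  [0, 0, 0, 0.096, -0.182, 0.14, -1],
  [0, 0, 0, 0.096, -0.182, 0.14, -1],
  [0, 0, 0, 0.096, -0.182, 0.14, -1],
])

```text
time: 3.45
ee_pos: [0.3896, -0.2049, 0.3877]
eef_rot: [1.0, 0.0, 0.0, 0.0]
ft_force: [-0.4, -0.1, 1.0]
width: 0.0869
```

```bash
python3 - <<'E'
from h import *
x,R=pose();print(x,read_state()['joint_positions'])
I,D=snap('wrist','w1.png');A,c=cam2world('wrist');print(c,A)
for l in ('roll0_mid','spindle0_tip','tote_bar','tote','relay_base_mid'):tip(l,'wrist',D,3)
for n,X in [('tip',[.391,-.202,.283])]:print(proj('wrist',X))
E
```

```text
[ 0.3896 -0.2049  0.3877] [ 0.7863 -0.1018 -0.366   1.6245 -0.0362  1.6119 -1.15  ]
[ 0.4721 -0.2042  0.5361] [[-0.0007 -0.955  -0.2965]
 [-1.      0.001  -0.0011]
 [ 0.0013  0.2965 -0.955 ]]
roll0_mid wrist 0.88 (314, 194) [ 0.3939 -0.2008  0.2783]
spindle0_tip wrist 0.8 (314, 204) [ 0.387  -0.2009  0.2882]
tote_bar wrist 0.93 (445, 216) [ 0.3526 -0.3504  0.2322]
tote wrist 0.73 (423, 122) [ 0.452  -0.3442  0.1442]
tote wrist 0.6 (313, 55) [ 0.511  -0.2004  0.2877]
relay_base_mid wrist 0.91 (397, 120) [ 0.4555 -0.3025  0.1715]
[315.2272 197.9339]
```

View pics/w1.png

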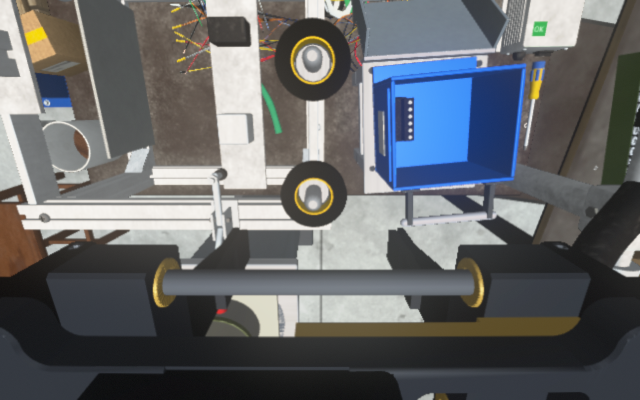

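The wrist view shows roll 0 centred at px (314,194), roll 1 at (313,60), the tote yawed a few degrees at (455,125) with the relay base on its left side, and its bar at (447,218).

```bash
python3 - <<'E'
from h import *
print('roll0',at_z('wrist',314,194,.261),'roll1',at_z('wrist',313,60,.261))
for n,p,z in [('rimBL',(514,179),.24),('rimBR',(391,190),.24),('rimFR',(389,77),.24),('rimFL',(525,65),.24),('barL',(491,213),.23),('barR',(408,222),.23),('brkL',(490,190),.23),('stopR',(372,58),.155),('deckBR',(363,193),.14)]:
    print(n,at_z('wrist',*p,z))
mv([.391,-.2015,.251])
E
```

```text
roll0 [ 0.3881 -0.2006  0.261 ] roll1 [ 0.511  -0.2003  0.261 ]
rimBL [ 0.3982 -0.414   0.24  ]
rimBR [ 0.3861 -0.2832  0.24  ]
rimFR [ 0.4991 -0.2729  0.24  ]
rimFL [ 0.5102 -0.4021  0.24  ]
barL [ 0.3556 -0.4028  0.23  ]
barR [ 0.3447 -0.3084  0.23  ]
brkL [ 0.3831 -0.3967  0.23  ]
stopR [ 0.5283 -0.2704  0.155 ]
deckBR [ 0.3524 -0.2698  0.14  ]
tool shift [ 0.0005 -0.0037  0.137 ] rotvec None
```

Emit:
drive_tool([
  [0, 0, 0, 0, -0.004, 0.05, -1],
  [0, 0, 0, 0, -0.004, 0.09, -1],
  [0, 0, 0, 0, -0.004, 0.12, -1],
  [0, 0, 0, 0, -0.004, 0.136, -1],
  [0, 0, 0, 0, -0.004, 0.136, -1],
  [0, 0, 0, 0, -0.004, 0.136, 0.5],
  [0, 0, 0, 0, -0.004, 0.136, 0.5],
  [0, 0, 0, 0, -0.004, 0.136, 0.5],
  [0, 0, 0, 0, -0.004, 0.136, 0.5],
  [0, 0, 0, 0, -0.004, 0.136, 0.5],
], squeeze=20)

```text
time: 4.75
ee_pos: [0.3901, -0.201, 0.2515]
eef_rot: [1.0, 0.0, 0.001, 0.0]
ft_force: [-0.5, 1.1, 5.4]
width: 0.0653
```

Emit:
drive_tool([
  [0, 0, 0, 0, 0, -0.02, 0.5],
  [0, 0, 0, 0, 0, -0.05, 0.5],
  [0, 0, 0, 0, 0, -0.09, 0.5],
  [0, 0, 0, 0, 0, -0.11, 0.5],
  [0, 0, -8, 0.01, 0.01, -0.11, 0.5],
  [0, 0, -16, 0.02, 0.03, -0.11, 0.5],
  [0, 0, -24, 0.03, 0.05, -0.11, 0.5],
  [0, 0, -32, 0.04, 0.07, -0.11, 0.5],
  [0, 0, -40, 0.05, 0.09, -0.11, 0.5],
  [0, 0, -48, 0.06, 0.11, -0.11, 0.5],
  [0, 0, -56, 0.06, 0.13, -0.11, 0.5],
  [0, 0, -64, 0.06, 0.142, -0.11, 0.5],
], squeeze=30)

```text
time: 5.95
ee_pos: [0.4495, -0.3444, 0.3598]
eef_rot: [0.847, 0.532, -0.0, -0.0]
ft_force: [-0.3, -0.0, -0.7]
width: 0.065
```

Emit:
drive_tool([
  [0, 0, -8, 0, 0, 0, 0.5],
  [0, 0, -16, 0, 0, 0, 0.5],
  [0, 0, -24, 0, 0, 0, 0.5],
  [0, 0, -31, 0, 0, 0, 0.5],
  [0, 0, -31, 0, 0, 0, 0.5],
])

```text
time: 6.45
ee_pos: [0.4496, -0.3429, 0.3603]
eef_rot: [0.675, 0.738, -0.0, -0.0]
ft_force: [-0.6, -0.4, -0.3]
width: 0.0651
```

```bash
python3 - <<'E'
from h import *
s=read_state();x,R=pose();print(x,R,s['joint_positions'],s['width'])
I,D=snap('scene','s3.png')
for l in ('tote','tote_bar','roll0_mid','stop_bar','relay_base_mid'):tip(l,'scene',D,3)
I,D=snap('wrist','w3.png')
for l in ('tote','tote_bar','tote_toe','relay_base_mid'):tip(l,'wrist',D,3)
c=cv2.imread('pics/s3.png')[80:300,120:340];cv2.imwrite('pics/v3.png',cv2.hconcat([cv2.resize(c,(400,400)),cv2.resize(cv2.imread('pics/w3.png'),(400,400))]))
E
```

```text
[ 0.4496 -0.3429  0.3603] [[-0.0893  0.996  -0.0003]
 [ 0.996   0.0893  0.0003]
 [ 0.0003 -0.0003 -1.    ]] [ 0.8787  0.1876 -0.3634  1.3935  0.0663  1.5729  0.6106] 0.06512506721101367
tote scene 0.96 (203, 227) [ 0.4456 -0.3505  0.1427]
roll0_mid scene 0.51 (180, 183) [ 0.5162 -0.3405  0.4564]
stop_bar scene 0.68 (223, 255) [ 0.5363 -0.3364  0.1512]
relay_base_mid scene 0.71 (220, 254) [ 0.5296 -0.3418  0.147 ]
relay_base_mid scene 0.65 (221, 219) [ 0.47   -0.3052  0.1835]
tote wrist 0.66 (315, 173) [ 0.4461 -0.3438  0.1431]
tote wrist 0.46 (384, 180) [ 0.534  -0.3426  0.1536]
tote_bar wrist 0.74 (217, 192) [ 0.349  -0.3512  0.2334]
tote_toe wrist 0.92 (377, 175) [ 0.5251 -0.3378  0.1478]
relay_base_mid wrist 0.86 (327, 145) [ 0.4564 -0.3022  0.1712]
```

View pics/v3.png

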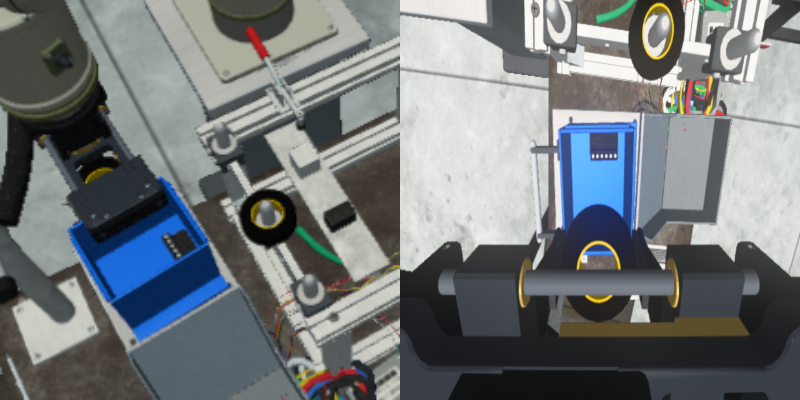

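Emit:
drive_tool([
  [0, 0, 0, 0.003, -0.003, 0.04, 0.5],
  [0, 0, 0, 0.003, -0.003, 0.075, 0.5],
  [0, 0, 0, 0.003, -0.003, 0.1, 0.5],
  [0, 0, 0, 0.003, -0.003, 0.1, 0.5],
  [0, 0, 0, 0.003, -0.003, 0.1, -0.75],
  [0, 0, 0, 0.003, -0.003, 0.1, -0.75],
  [0, 0, 0, 0.003, -0.003, 0.1, -0.75],
  [0, 0, 0, 0.003, -0.003, 0.07, -0.75],
  [0, 0, 0, 0.003, -0.003, 0.02, -0.75],
  [0, 0, 0, 0.003, -0.003, 0, -1],
])

```text
time: 8.0
ee_pos: [0.4474, -0.3404, 0.3662]
eef_rot: [0.675, 0.737, 0.0, 0.003]
ft_force: [0.6, 0.1, 0.9]
width: 0.0796
```

```bash
python3 - <<'E'
from h import *
print(pose()[0])
I,D=snap('wrist','w4.png')
for l in ('roll0_mid','tote_bar','tote_toe','relay_base_mid','stop_bar'):tip(l,'wrist',D,3)
I,D=snap('scene')
for l in ('roll0_mid','relay_base_mid'):tip(l,'scene',D,3)
mv([.512,-.201,.36],np.diag([1,-1,-1.]))
E
```

```text
[ 0.4474 -0.3404  0.3662]
roll0_mid wrist 0.69 (319, 180) [ 0.4499 -0.3405  0.1906]
tote_bar wrist 0.72 (219, 194) [ 0.3471 -0.3518  0.2306]
tote_toe wrist 0.71 (374, 175) [ 0.5004 -0.3175  0.2324]
relay_base_mid wrist 0.74 (326, 145) [ 0.4526 -0.3006  0.1653]
stop_bar wrist 0.74 (383, 177) [ 0.5304 -0.3372  0.1459]
roll0_mid scene 0.98 (202, 224) [ 0.4428 -0.3497  0.1556]
relay_base_mid scene 0.54 (222, 220) [ 0.4717 -0.3042  0.1835]
tool shift [ 0.1327  0.0777 -0.0003] rotvec [-0.0878  0.0117 95.016 ]
```

Emit:
drive_tool([
  [0, 0, 8, 0.02, 0.01, 0, -1],
  [0, 0, 16, 0.04, 0.02, 0, -1],
  [0, 0, 24, 0.06, 0.03, 0, -1],
  [0, 0, 32, 0.08, 0.04, 0, -1],
  [0, 0, 40, 0.1, 0.05, 0, -1],
  [0, 0, 48, 0.12, 0.06, 0, -1],
  [0, 0, 56, 0.133, 0.07, 0, -1],
  [0, 0, 64, 0.133, 0.078, 0, -1],
  [0, 0, 72, 0.133, 0.078, 0, -1],
  [0, 0, 80, 0.133, 0.078, 0, -1],
  [0, 0, 88, 0.133, 0.078, 0, -1],
  [0, 0, 95, 0.133, 0.078, 0, -1],
], squeeze=20)

```text
time: 9.65
ee_pos: [0.5124, -0.2007, 0.36]
eef_rot: [1.0, -0.003, -0.0, -0.0]
ft_force: [0.1, -0.2, 0.1]
width: 0.0875
```

```bash
python3 - <<'E'
from h import *
I,D=snap('wrist','w5.png')
for l in ('roll0_mid','spindle0_tip'):
  for r in tip_of(l,'wrist')[:2]:
    u,v=r['location'][0]*640,r['location'][1]*400;print(l,r['score'],u,v,at_z('wrist',u,v,.261 if 'roll' in l else .283))
for r in outline_of('roll0_mid','wrist')[:2]:
    v,u=np.nonzero(r['pixels']);print(r['score'],len(u),(u.min()+u.max())/2,(v.min()+v.max())/2,at_z('wrist',(u.min()+u.max())/2,(v.min()+v.max())/2,.261))
mv([.512,-.201,.2515],np.diag([1,-1,-1.]))
E
```

```text
roll0_mid 0.87 433.472 225.32000000000002 [ 0.4876 -0.308   0.261 ]
0.7 1522 432.5 228.5 [ 0.485  -0.3076  0.261 ]
tool shift [-0.0004  0.0003  0.1087] rotvec [-0.0074  0.0304  0.2353]
```

Emit:
drive_tool([
  [0, 0, 0, 0, 0, 0.05, -1],
  [0, 0, 0, 0, 0, 0.09, -1],
  [0, 0, 0, 0, 0, 0.109, -1],
  [0, 0, 0, 0, 0, 0.109, -1],
  [0, 0, 0, 0, 0, 0.109, 0.5],
  [0, 0, 0, 0, 0, 0.109, 0.5],
  [0, 0, 0, 0, 0, 0.109, 0.5],
  [0, 0, 0, 0, 0, 0.109, 0.5],
  [0, 0, 0, 0, 0, 0.109, 0.5],
], squeeze=25)

```text
time: 10.75
ee_pos: [0.5131, -0.2008, 0.2527]
eef_rot: [1.0, 0.0, 0.001, 0.0]
ft_force: [-0.6, 0.3, 5.8]
width: 0.0655
```

Emit:
drive_tool([
  [0, 0, 0, 0, 0, -0.02, 0.5],
  [0, 0, 0, 0, 0, -0.05, 0.5],
  [0, 0, 0, 0, 0, -0.09, 0.5],
  [0, 0, 0, 0, 0, -0.11, 0.5],
  [0, 0, -8, -0.01, 0.01, -0.11, 0.5],
  [0, 0, -16, -0.02, 0.03, -0.11, 0.5],
  [0, 0, -24, -0.03, 0.05, -0.11, 0.5],
  [0, 0, -32, -0.04, 0.07, -0.11, 0.5],
  [0, 0, -40, -0.05, 0.09, -0.11, 0.5],
  [0, 0, -48, -0.06, 0.11, -0.11, 0.5],
  [0, 0, -56, -0.066, 0.13, -0.11, 0.5],
  [0, 0, -64, -0.066, 0.139, -0.11, 0.5],
], squeeze=30)

```text
time: 11.95
ee_pos: [0.4451, -0.3421, 0.3615]
eef_rot: [0.847, 0.531, -0.0, 0.0]
ft_force: [-0.2, 0.6, -0.3]
width: 0.0654
```

Emit:
drive_tool([
  [0, 0, -8, 0, 0, 0, 0.5],
  [0, 0, -16, 0, 0, 0, 0.5],
  [0, 0, -24, 0, 0, 0, 0.5],
  [0, 0, -31, 0, 0, 0, 0.5],
  [0, 0, -31, 0, 0, 0, 0.5],
])

```text
time: 12.45
ee_pos: [0.4465, -0.3399, 0.3615]
eef_rot: [0.675, 0.738, -0.0, -0.0]
ft_force: [-0.2, -0.5, -0.1]
width: 0.0651
```

```bash
python3 - <<'E'
from h import *
print(pose()[0],read_state()['width'])
I,D=snap('wrist','w6.png')
for l in ('tote','roll0_mid','tote_bar','stop_bar'):tip(l,'wrist',D,2)
I,D=snap('scene')
for l in ('tote','roll0_mid','relay_base_mid'):tip(l,'scene',D,2)
E
```

```text
[ 0.4465 -0.3399  0.3615] 0.06509757242449271
tote wrist 0.64 (318, 173) [ 0.4457 -0.3283  0.1992]
roll0_mid wrist 0.92 (318, 183) [ 0.4478 -0.3515  0.1538]
tote_bar wrist 0.63 (221, 195) [ 0.3494 -0.3505  0.2334]
stop_bar wrist 0.64 (385, 181) [ 0.533  -0.341   0.1535]
tote scene 0.9 (206, 228) [ 0.4737 -0.3427  0.1874]
tote scene 0.71 (221, 253) [ 0.5274 -0.3395  0.1459]
roll0_mid scene 0.88 (203, 225) [ 0.4465 -0.3479  0.1547]
relay_base_mid scene 0.6 (220, 216) [ 0.4534 -0.3029  0.1705]
```

Tote unmoved; drop the second roll.

Emit:
drive_tool([
  [0, 0, 0, 0, 0, 0.04, 0.5],
  [0, 0, 0, 0, 0, 0.075, 0.5],
  [0, 0, 0, 0, 0, 0.1, 0.5],
  [0, 0, 0, 0, 0, 0.1, 0.5],
  [0, 0, 0, 0, 0, 0.1, -0.75],
  [0, 0, 0, 0, 0, 0.1, -0.75],
  [0, 0, 0, 0, 0, 0.1, -0.75],
  [0, 0, 0, 0, 0, 0.07, -0.75],
  [0, 0, 0, 0, 0, 0.02, -0.75],
  [0, 0, 0, 0, 0, -0.02, -1],
  [0, 0, 0, 0, 0, -0.02, -1],
])

```text
time: 14.0
ee_pos: [0.4481, -0.3404, 0.3889]
eef_rot: [0.675, 0.737, 0.001, 0.005]
ft_force: [0.1, 0.3, -0.1]
width: 0.0832
```

```bash
python3 - <<'E'
from h import *
x,R=pose();print(x,R)
I,D=snap('wrist','w7.png')
for l in ('tote','tote_bar','tote_toe','stop_bar','relay_base_mid'):tip(l,'wrist',D,2)
cv2.imwrite('pics/v7.png',cv2.resize(cv2.imread('pics/w7.png')[60:280,160:500],(800,518)))
E
```

```text
[ 0.4481 -0.3404  0.3889] [[-0.0875  0.9961  0.0086]
 [ 0.9961  0.0875 -0.0063]
 [-0.0071  0.008  -0.9999]]
tote wrist 0.87 (316, 168) [ 0.4439 -0.3282  0.1938]
tote_bar wrist 0.7 (226, 187) [ 0.3462 -0.3505  0.2272]
tote_bar wrist 0.44 (361, 155) [ 0.4959 -0.3093  0.1825]
tote_toe wrist 0.93 (370, 169) [ 0.5    -0.3163  0.23  ]
stop_bar wrist 0.92 (377, 175) [ 0.5283 -0.3409  0.144 ]
relay_base_mid wrist 0.93 (324, 142) [ 0.4503 -0.2994  0.1634]
```

View pics/v7.png

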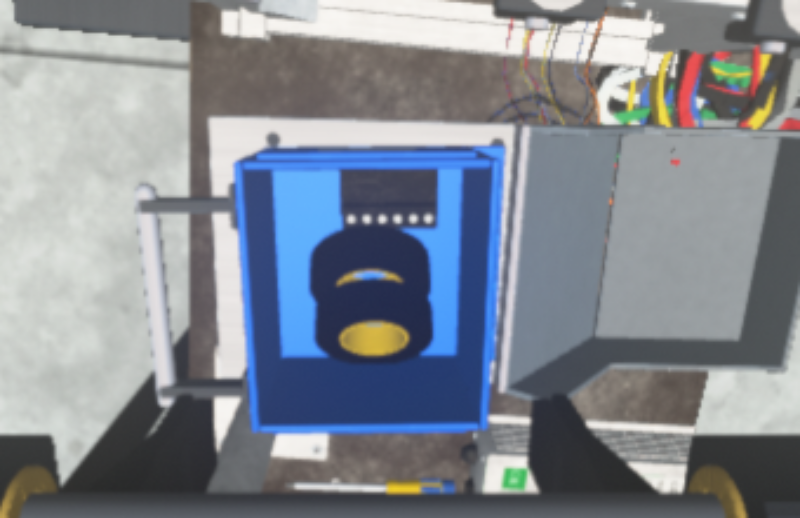

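Both rolls lie in the tote (crop 370,270 and 375,320) beside the relay base; the tote is nearly parallel to the stop bar (crop x≈505–520).

```bash
python3 - <<'E'
from h import *
def c(x,y):return 160+x*340/800,60+y*220/518
for n,p,z in [('stopR',(522,125),.155),('stopL',(503,395),.155),('rimBR',(237,162),.24),('rimBL',(252,430),.24),('rimFR',(500,163),.24),('rimFL',(487,430),.24),('barR',(146,190),.235),('barL',(167,400),.235),('deckBR',(210,120),.14)]:
    print(n,at_z('wrist',*c(*p),z))
E
```

```text
stopR [ 0.5192 -0.2584  0.155 ]
stopL [ 0.5317 -0.4141  0.155 ]
rimBR [ 0.3845 -0.2832  0.24  ]
rimBL [ 0.3949 -0.4065  0.24  ]
rimFR [ 0.4941 -0.274   0.24  ]
rimFL [ 0.5056 -0.3968  0.24  ]
barR [ 0.3447 -0.2988  0.235 ]
barL [ 0.3534 -0.3969  0.235 ]
deckBR [ 0.3499 -0.2708  0.14  ]
```

```bash
cat >> h.py <<'E'
YAW=np.radians(5.0)
U=np.array([np.cos(YAW),np.sin(YAW),0]);W=np.array([-np.sin(YAW),np.cos(YAW),0]);Z=np.array([0,0,1.])
def Rtilt(th):
    th=np.radians(th);return np.c_[W,np.cos(th)*U-np.sin(th)*Z,-np.sin(th)*U-np.cos(th)*Z]
def tcp(bar,th,s=.025,back=0):
    R=Rtilt(th);return np.array(bar)+s*W-R[:,2]*(.005+back),R
def rows(ts,x=None,R=None):
    if x is None:x,R=pose()
    for p,Rt in ts:print(np.round(np.r_[np.degrees(Rn.from_matrix(R.T@Rt).as_rotvec()),R.T@(p-x)],4).tolist())
E
python3 - <<'E'
from h import *
B=np.array([.348,-.350,.231])
rows([tcp(B,25,back=b) for b in(.12,.08,.04,0)])
print([tcp(B,25,back=b)[0] for b in(.12,.08,0)])
E
```

```text
[24.9277, -0.054, 0.0254, 0.0233, -0.0459, 0.0364]
[24.9277, -0.054, 0.0254, 0.0232, -0.0627, 0.0726]
[24.9277, -0.054, 0.0254, 0.0232, -0.0796, 0.1089]
[24.9277, -0.054, 0.0254, 0.0232, -0.0965, 0.1452]
[array([ 0.3984, -0.3205,  0.3443]), array([ 0.3816, -0.322 ,  0.308 ]), array([ 0.3479, -0.3249,  0.2355])]
```

Emit:
drive_tool([
  [6, 0, 0, 0.01, 0, 0, 0.4],
  [12, 0, 0, 0.02, -0.01, 0, 0.4],
  [18, 0, 0, 0.023, -0.02, 0.01, 0.4],
  [25, 0, 0, 0.023, -0.03, 0.02, 0.4],
  [25, 0, 0, 0.023, -0.046, 0.036, 0.4],
  [25, 0, 0, 0.023, -0.046, 0.036, 0.4],
  [25, 0, 0, 0.023, -0.046, 0.036, 0.4],
], squeeze=20)

```text
time: 15.0
ee_pos: [0.3986, -0.321, 0.3458]
eef_rot: [0.66, 0.72, -0.16, -0.146]
ft_force: [-1.3, -0.3, 0.1]
width: 0.039
```

```bash
python3 - <<'E'
from h import *
s=read_state();print(pose()[0],s['joint_positions'],s['width'],s['ft_force'])
I,D=snap('wrist','w8.png')
for l in ('tote_bar','tote','stop_bar'):tip(l,'wrist',D,2)
print('pred bar centre/ends',[proj('wrist',np.array([.348,-.350,.231])+k*W) for k in(-.042,0,.042)])
snap('side','sd8.png')
rows([tcp([.348,-.350,.231],25,back=b) for b in(.08,.04,0)])
a=cv2.resize(cv2.imread('pics/sd8.png')[60:220,330:570],(600,400));cv2.imwrite('pics/v8.png',cv2.vconcat([cv2.resize(cv2.imread('pics/w8.png')[100:300],(600,188)),a]))
E
```

```text
[ 0.3986 -0.321   0.3458] [ 0.7288  0.3256 -0.3748  1.325   0.3143  1.9036  0.4797] 0.038964594691309896 [-1.2868 -0.315   0.1431]
tote_bar wrist 0.61 (320, 217) [ 0.3512 -0.3507  0.2333]
tote_bar wrist 0.61 (355, 44) [ 0.3873 -0.2009  0.2874]
stop_bar wrist 0.57 (512, 221) [ 0.5307 -0.3399  0.1495]
pred bar centre/ends [array([317.8226, 251.7945]), array([317.7803, 215.2766]), array([317.7342, 175.4762])]
[0.0891, 0.0565, -0.0136, 0.0006, 0.0003, 0.0421]
[0.0891, 0.0565, -0.0136, 0.0006, 0.0003, 0.0821]
[0.0891, 0.0565, -0.0136, 0.0007, 0.0002, 0.1221]
```

View pics/v8.png

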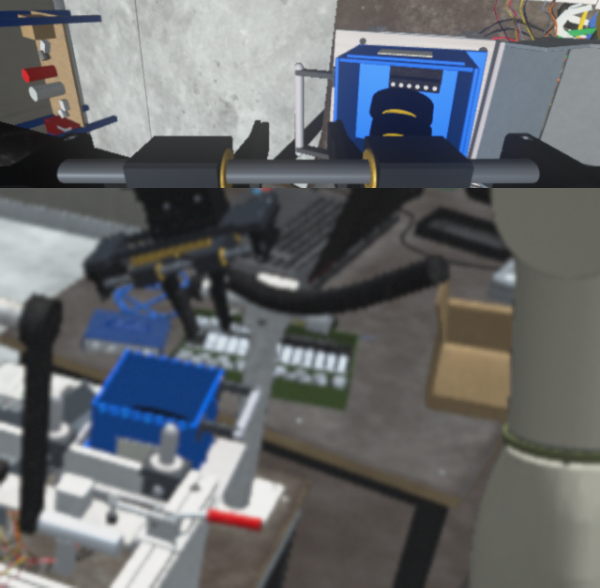

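The wrist view shows the tilted fingers above the tote bar (px 320,217, as predicted). The side view shows the gripper passing beside the hose.

Emit:
drive_tool([
  [0, 0, 0, 0, 0.001, 0.02, 0.4],
  [0, 0, 0, 0, 0.002, 0.05, 0.4],
  [0, 0, 0, 0, 0.002, 0.08, 0.4],
  [0, 0, 0, 0, 0.002, 0.1, 0.4],
  [0, 0, 0, 0, 0.002, 0.11, 0.4],
  [0, 0, 0, 0, 0.002, 0.12, 0.4],
  [0, 0, 0, 0, 0.002, 0.12, 0.4],
])

```text
time: 15.95
ee_pos: [0.3498, -0.3252, 0.2357]
eef_rot: [0.659, 0.72, -0.16, -0.146]
ft_force: [-0.5, -0.2, 1.1]
width: 0.0261
```

Emit:
drive_tool([
  [0, 0, 0, 0, 0, 0, 1],
  [0, 0, 0, 0, 0, 0, 1],
  [0, 0, 0, 0, 0, 0, 1],
  [0, 0, 0, 0, 0, 0, 1],
], squeeze=20)

```text
time: 16.35
ee_pos: [0.3492, -0.3254, 0.2372]
eef_rot: [0.66, 0.719, -0.16, -0.147]
ft_force: [-6.2, 1.8, 8.9]
width: 0.0092
```

```bash
python3 - <<'E'
from h import *
s=read_state();x,R=pose();print(x,s['width'],s['ft_force'],s['joint_positions'])
I,D=snap('scene')
for l in('tote_bar','tote','stop_bar','roll0_mid','relay_base_mid'):tip(l,'scene',D,2)
I,D=snap('wrist')
for l in('stop_bar','tote_toe'):tip(l,'wrist',D,2)
B=x+R[:,2]*.005-.025*W;print('bar',B)
E=B+.178*U;E[2]=.155;print('E if toe touching',E)
E
```

```text
[ 0.3492 -0.3254  0.2372] 0.00920579411902944 [-6.1585  1.8214  8.8849] [ 0.7926  0.2831 -0.3652  1.6042  0.3096  1.6624  0.475 ]
tote_bar scene 0.94 (179, 176) [ 0.4693 -0.3392  0.4075]
tote scene 0.55 (207, 229) [ 0.4764 -0.3426  0.1865]
stop_bar scene 0.7 (223, 255) [ 0.5363 -0.3382  0.1511]
stop_bar scene 0.39 (268, 194) [ 0.5148 -0.197   0.2812]
relay_base_mid scene 0.7 (223, 219) [ 0.4944 -0.3022  0.2275]
relay_base_mid scene 0.18 (203, 228) [ 0.4698 -0.3496  0.1871]
bar [ 0.3493 -0.3505  0.2327]
E if toe touching [ 0.5266 -0.335   0.155 ]
```

Emit:
drive_tool([
  [0, 0, 0, 0, 0.0018, -0.0008, 1],
  [0, 0, 0, 0, 0.0036, -0.0017, 1],
  [0, 0, 0, 0, 0.0054, -0.0025, 1],
  [0, 0, 0, 0, 0.0054, -0.0025, 1],
])

```text
time: 17.2
ee_pos: [0.3523, -0.3249, 0.2372]
eef_rot: [0.66, 0.718, -0.162, -0.15]
ft_force: [-17.4, 4.0, 11.1]
width: 0.009
```

```bash
cat >> h.py <<'E'
Ed=np.array([.5285,-.3345,.155]);B0=157.15
def th_of(a):return float(np.interp(a,[0,40,100,135],[25,25,5,0]))
def arc(a):
    b=np.radians(B0-a);bar=Ed-.0147*0*W+.1932*(np.cos(b)*U+np.sin(b)*Z);return tcp(bar,th_of(a))
def arcrows(a0,As):
    x,R=arc(a0);rows([arc(a) for a in As],x,R)
E
python3 - <<'E'
from h import *
print(arc(0)[0]);arcrows(0,[3,6,9,12,15,18,21,24,27,30,33,36])
print(arc(36)[0])
E
```

```text
[ 0.3511 -0.3249  0.2346]
[0.0, 0.0, 0.0, 0.0, -0.0001, -0.0101]
[0.0, 0.0, 0.0, 0.0, 0.0003, -0.0202]
[0.0, 0.0, 0.0, 0.0, 0.0012, -0.0303]
[0.0, 0.0, 0.0, 0.0, 0.0027, -0.0403]
[0.0, 0.0, 0.0, 0.0, 0.0047, -0.0502]
[0.0, 0.0, 0.0, 0.0, 0.0072, -0.06]
[0.0, 0.0, 0.0, -0.0, 0.0102, -0.0697]
[0.0, 0.0, 0.0, 0.0, 0.0137, -0.0792]
[0.0, 0.0, 0.0, 0.0, 0.0178, -0.0884]
[0.0, 0.0, 0.0, 0.0, 0.0222, -0.0975]
[0.0, 0.0, 0.0, 0.0, 0.0272, -0.1063]
[0.0, 0.0, 0.0, 0.0, 0.0326, -0.1149]
[ 0.4289 -0.3181  0.3249]
```

Emit:
drive_tool([
  [0, 0, 0, 0, -0.002, -0.01, 1],
  [0, 0, 0, 0, -0.0017, -0.02, 1],
  [0, 0, 0, 0, -0.0008, -0.03, 1],
  [0, 0, 0, 0, 0.0007, -0.04, 1],
  [0, 0, 0, 0, 0.0027, -0.05, 1],
  [0, 0, 0, 0, 0.0052, -0.06, 1],
])

```text
time: 17.8
ee_pos: [0.3865, -0.322, 0.2887]
eef_rot: [0.659, 0.72, -0.16, -0.146]
ft_force: [-1.2, 0.3, -2.0]
width: 0.009
```

Emit:
drive_tool([
  [0, 0, 0, 0, 0.003, -0.0097, 1],
  [0, 0, 0, 0, 0.0065, -0.0192, 1],
  [0, 0, 0, 0, 0.0106, -0.0284, 1],
  [0, 0, 0, 0, 0.015, -0.0375, 1],
  [0, 0, 0, 0, 0.02, -0.0463, 1],
  [0, 0, 0, 0, 0.0254, -0.0549, 1],
])

```text
time: 18.4
ee_pos: [0.4328, -0.3179, 0.3273]
eef_rot: [0.659, 0.72, -0.159, -0.146]
ft_force: [1.3, -0.9, -4.7]
width: 0.0093
```

```bash
python3 - <<'E'
from h import *
s=read_state();x,R=pose();print(x,'nominal',arc(36)[0],s['width'],s['ft_force'],s['joint_positions'])
snap('side','sd9.png');snap('scene','s9.png')
cv2.imwrite('pics/v9.png',cv2.hconcat([cv2.resize(cv2.imread('pics/sd9.png')[60:220,310:510],(400,320)),cv2.resize(cv2.imread('pics/s9.png')[100:300,100:350],(400,320))]))
arcrows(36,[40,44,48,52,56,60,64,68,72,76,80,84])
E
```

```text
[ 0.4328 -0.3179  0.3273] nominal [ 0.4289 -0.3181  0.3249] 0.009253709170846421 [ 1.2997 -0.9414 -4.6773] [ 0.6893  0.396  -0.3803  1.2731  0.3241  1.8973  0.4367]
[0.0, 0.0, 0.0, -0.0, 0.0079, -0.0109]
[-1.3333, 0.0, 0.0, -0.0, 0.0164, -0.0213]
[-2.6667, -0.0, -0.0, 0.0, 0.0256, -0.031]
[-4.0, 0.0, 0.0, -0.0, 0.0355, -0.04]
[-5.3333, 0.0, 0.0, -0.0, 0.046, -0.0484]
[-6.6667, 0.0, 0.0, 0.0, 0.0571, -0.0559]
[-8.0, 0.0, 0.0, 0.0, 0.0686, -0.0627]
[-9.3333, 0.0, 0.0, 0.0, 0.0806, -0.0686]
[-10.6667, 0.0, 0.0, 0.0, 0.093, -0.0737]
[-12.0, 0.0, 0.0, -0.0, 0.1057, -0.0779]
[-13.3333, 0.0, 0.0, 0.0, 0.1186, -0.0811]
[-14.6667, 0.0, 0.0, 0.0, 0.1318, -0.0835]
```

View pics/v9.png

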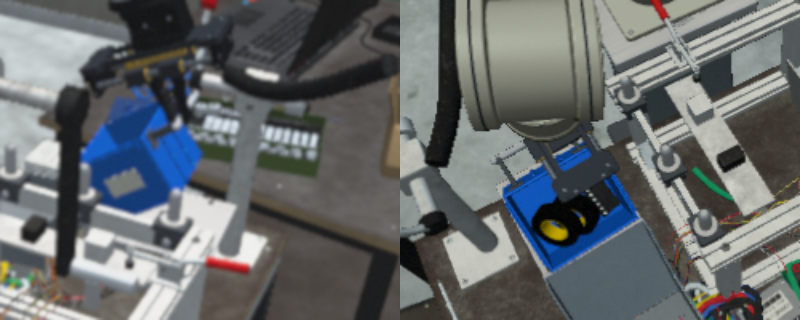

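The tote is tipping cleanly at about 36° with the contents inside (side view 140,150; scene view 570,220).

Emit:
drive_tool([
  [0, 0, 0, 0, 0.008, -0.011, 1],
  [-1.3, 0, 0, 0, 0.0164, -0.0213, 1],
  [-2.7, 0, 0, 0, 0.0256, -0.031, 1],
  [-4, 0, 0, 0, 0.0355, -0.04, 1],
  [-5.3, 0, 0, 0, 0.046, -0.0484, 1],
  [-6.7, 0, 0, 0, 0.0571, -0.0559, 1],
])

```text
time: 19.1
ee_pos: [0.5079, -0.3114, 0.3539]
eef_rot: [0.667, 0.728, -0.117, -0.107]
ft_force: [-0.9, -1.0, -5.6]
width: 0.0089
```

```bash
python3 - <<'E'
from h import *
s=read_state();x,R=pose();print(x,'nominal',arc(60)[0],s['width'],s['ft_force'],s['joint_positions'])
snap('side','sd10.png')
arcrows(60,[64,68,72,76,80,84,88,92])
E
```

```text
[ 0.5079 -0.3114  0.3539] nominal [ 0.5039 -0.3116  0.3514] 0.00891853204803348 [-0.8713 -1.021  -5.6377] [ 0.6386  0.4718 -0.3944  1.0868  0.2985  1.9081  0.4021]
[-1.3333, 0.0, -0.0, -0.0, 0.0123, -0.0054]
[-2.6667, -0.0, -0.0, -0.0, 0.0248, -0.0099]
[-4.0, -0.0, -0.0, -0.0, 0.0377, -0.0135]
[-5.3333, -0.0, 0.0, -0.0, 0.0508, -0.0161]
[-6.6667, -0.0, -0.0, -0.0, 0.0641, -0.0179]
[-8.0, -0.0, -0.0, -0.0, 0.0774, -0.0187]
[-9.3333, -0.0, -0.0, -0.0, 0.0908, -0.0185]
[-10.6667, -0.0, -0.0, -0.0, 0.1041, -0.0175]
```

Emit:
drive_tool([
  [-1.3, 0, 0, 0, 0.0123, -0.0054, 1],
  [-2.7, 0, 0, 0, 0.0248, -0.0099, 1],
  [-4, 0, 0, 0, 0.0377, -0.0135, 1],
  [-5.3, 0, 0, 0, 0.0508, -0.0161, 1],
  [-6.7, 0, 0, 0, 0.0641, -0.0179, 1],
  [-8, 0, 0, 0, 0.0774, -0.0187, 1],
  [-9.3, 0, 0, 0, 0.0908, -0.0185, 1],
])

```text
time: 19.85
ee_pos: [0.6004, -0.3025, 0.3433]
eef_rot: [0.673, 0.736, -0.056, -0.052]
ft_force: [0.7, 0.1, 0.1]
width: 0.0033
```

```bash
python3 - <<'E'
from h import *
s=read_state();x,R=pose();print(x,'nominal',arc(88)[0],s['width'],s['ft_force'],s['joint_positions'])
snap('side','sd11.png');snap('scene','s11.png')
cv2.imwrite('pics/v11.png',cv2.hconcat([cv2.resize(cv2.imread('pics/sd11.png')[60:220,310:510],(400,320)),cv2.resize(cv2.imread('pics/s11.png')[100:300,100:350],(400,320))]))
arcrows(88,[92,96,100,104,108,112,116,120,124,128,132])
E
```

```text
[ 0.6004 -0.3025  0.3433] nominal [ 0.5956 -0.3035  0.3405] 0.0032717123914514368 [0.737  0.0917 0.1097] [ 0.5939  0.5597 -0.4142  0.9583  0.2689  1.8044  0.3541]
[-1.3333, -0.0, 0.0, -0.0, 0.013, 0.0032]
[-2.6667, 0.0, 0.0, -0.0, 0.0257, 0.0074]
[-4.0, 0.0, 0.0, -0.0, 0.0381, 0.0124]
[-4.5714, 0.0, 0.0, -0.0, 0.0502, 0.0183]
[-5.1429, 0.0, 0.0, -0.0, 0.0618, 0.025]
[-5.7143, 0.0, -0.0, -0.0, 0.073, 0.0325]
[-6.2857, -0.0, 0.0, -0.0, 0.0836, 0.0408]
[-6.8571, 0.0, 0.0, -0.0, 0.0936, 0.0498]
[-7.4286, 0.0, 0.0, 0.0, 0.1029, 0.0595]
[-8.0, 0.0, 0.0, 0.0, 0.1116, 0.0698]
[-8.5714, 0.0, 0.0, -0.0, 0.1195, 0.0807]
```

View pics/v11.png

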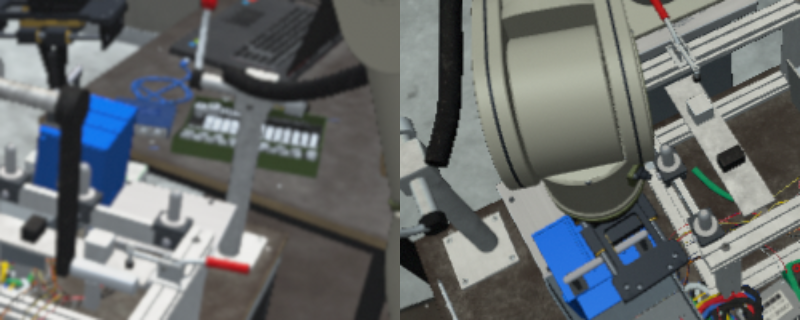

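The bar has slipped out (width 3 mm). The tote stands near 85°, so I'll measure where the bar is now.

```bash
python3 - <<'E'
from h import *
x,R=pose();print(x,read_state()['width'])
for k in range(2):
    I,D=snap('scene','s12%d.png'%k);tip('tote_bar','scene',D,2);tip('tote','scene',D,1);tip('tote_toe','scene',D,1)
P,C=cloud('scene')
m=(C[:,2]>120)&(C[:,0]<90)&(P[:,2]>.16)&(P[:,0]>.4)&(P[:,0]<.8)&(P[:,1]<-.24)&(P[:,1]>-.45)
q=P[m]-Ed;uz=np.c_[q@U,q[:,2],q@W];print(m.sum(),np.percentile(uz,[2,25,50,75,98],axis=0))
# top-facing points
for u in np.arange(-.12,.2,.02):
    k=abs(uz[:,0]-u)<.01
    if k.sum()>5:print('%.2f'%u,k.sum(),np.percentile(uz[k,1],[5,50,95]))
cv2.imwrite('pics/v12.png',cv2.resize(cv2.imread('pics/s121.png')[180:320,150:350],(800,560)))
E
```

```text
[ 0.5999 -0.3027  0.3424] 0.0011276641286692014
tote_bar scene 0.76 (239, 277) [ 0.6971 -0.323   0.4261]
tote scene 0.61 (217, 245) [ 0.6283 -0.3316  0.4184]
tote_toe scene 0.58 (216, 244) [ 0.626  -0.3321  0.4181]
tote_bar scene 0.67 (276, 333) [ 0.7478 -0.3119  0.1423]
tote scene 0.68 (239, 282) [ 0.7034 -0.3274  0.4256]
tote_toe scene 0.92 (228, 262) [ 0.659  -0.3281  0.4072]
2318 [[ 0.097   0.0063 -0.0617]
 [ 0.1219  0.0153 -0.035 ]
 [ 0.1454  0.0232 -0.004 ]
 [ 0.1643  0.0315  0.0299]
 [ 0.1766  0.0396  0.0615]]
0.10 293 [0.0061 0.0103 0.0141]
0.12 477 [0.0135 0.0186 0.0235]
0.14 509 [0.0232 0.0285 0.0338]
0.16 706 [0.0205 0.0343 0.0399]
0.18 328 [0.006  0.0126 0.0226]
```

View pics/v12.png

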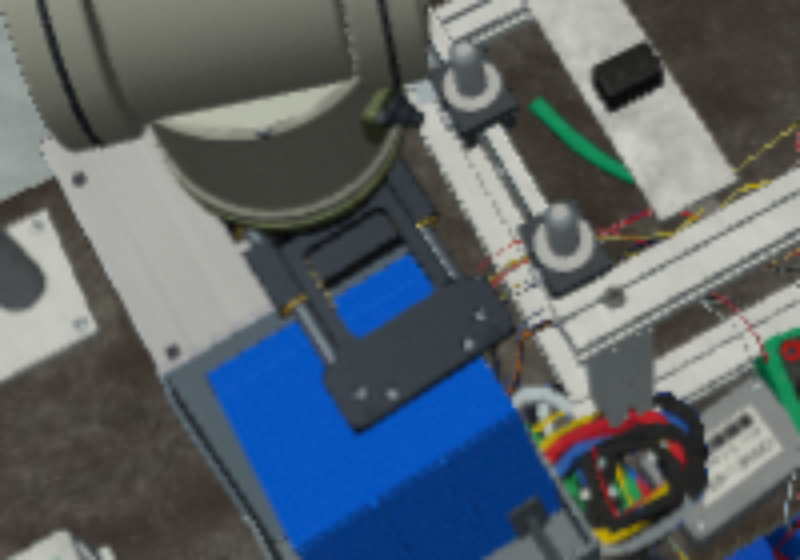

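The tote has fallen onto the chute, but it seems further forward than a pivot about the bar would give. I'll raise the tool and look.

Emit:
drive_tool([
  [0, 0, 0, 0, 0, -0.03, 0.4],
  [0, 0, 0, 0, 0, -0.06, 0.4],
  [0, 0, 0, 0, -0.02, -0.08, 0.4],
  [0, 0, 0, 0, -0.05, -0.1, 0.4],
  [0, 0, 0, 0, -0.1, -0.1, 0.4],
  [0, 0, 0, 0, -0.15, -0.1, 0.4],
  [0, 0, 0, 0, -0.15, -0.1, 0.4],
])

```text
time: 21.1
ee_pos: [0.4615, -0.3166, 0.4684]
eef_rot: [0.676, 0.733, -0.059, -0.051]
ft_force: [0.5, -0.4, 1.0]
width: 0.0264
```

```bash
python3 - <<'E'
from h import *
x,R=pose();print(x)
snap('wrist','w13.png');I,D=snap('scene','s13.png');
for l in('tote_bar','tote','tote_toe'):tip(l,'scene',D,2)
P,C=cloud('scene')
m=(C[:,2]>120)&(C[:,0]<90)&(P[:,2]>.05)&(P[:,0]>.4)&(P[:,0]<.85)&(P[:,1]<-.24)&(P[:,1]>-.45)
q=P[m]-Ed;uz=np.c_[q@U,q[:,2],q@W];print(m.sum(),np.percentile(uz,[2,25,50,75,98],axis=0))
for u in np.arange(-.12,.3,.02):
    k=abs(uz[:,0]-u)<.01
    if k.sum()>5:print('%.2f'%u,k.sum(),np.percentile(uz[k,1],[5,50,95]))
cv2.imwrite('pics/v13.png',cv2.resize(cv2.imread('pics/s13.png')[180:360,150:390],(800,600)))
E
```

```text
[ 0.4615 -0.3166  0.4684]
tote_bar scene 0.84 (280, 341) [ 0.7641 -0.3125  0.1348]
tote_bar scene 0.32 (242, 148) [ 0.3844 -0.1969  0.2819]
tote scene 0.7 (247, 287) [ 0.6342 -0.3219  0.1646]
tote scene 0.48 (221, 254) [ 0.5299 -0.3403  0.1471]
tote_toe scene 0.9 (235, 268) [ 0.571 -0.327  0.134]
4510 [[ 0.0422 -0.0467 -0.0636]
 [ 0.0904 -0.0105 -0.0334]
 [ 0.1378  0.0071 -0.0023]
 [ 0.1725  0.0235  0.0298]
 [ 0.2002  0.0381  0.062 ]]
0.04 243 [-0.0375 -0.0193 -0.0152]
0.06 435 [-0.0179 -0.0115 -0.0063]
0.08 444 [-0.0079 -0.0013  0.0039]
0.10 451 [0.0035 0.0086 0.0142]
0.12 484 [0.0132 0.0185 0.0239]
0.14 515 [0.0231 0.0285 0.0337]
0.16 698 [0.0206 0.034  0.0393]
0.18 854 [-0.0198  0.0002  0.0192]
0.20 386 [-0.0483 -0.033  -0.0207]
```

View pics/v13.png

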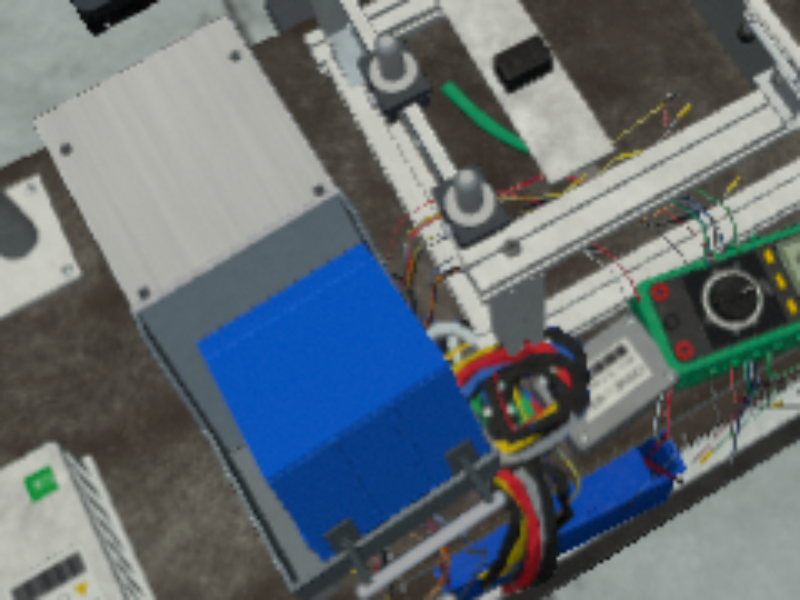

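```bash
python3 - <<'E'
from h import *
P,C=cloud('scene')
def c(x,y):return 150+x*.3,180+y*.3
I,D=camera('scene')
for n,p in [('barL',(362,590)),('barM',(430,548)),('barR',(490,512)),('brkL',(340,540)),('brkR',(463,460)),('toeL',(200,345)),('toeR',(362,247)),('stopL',(138,312)),('stopR',(335,197))]:
    u,v=c(*p);d=med(D,u,v,1);X=at_depth('scene',u,v,d) if d else None
    print(n,X,None if X is None else np.array([(X-Ed)@U,(X-Ed)[2],(X-Ed)@W]), at_z('scene',u,v,.155) if 'stop' in n else '')
q=P-Ed;uu,zz,ww=q@U,P[:,2],q@W
print('max z map (world mm) rows u, cols w');ws=np.arange(-.06,.1,.015);print((ws*1000).astype(int))
for a in np.arange(.14,.31,.012):
    print('%.3f'%a,*['%4d'%(zz[k].max()*1000) if (k:=(abs(uu-a)<.006)&(abs(ww-b)<.0075)).any() else '  -1' for b in ws])
E
```

```text
barL [ 0.7698 -0.3661  0.1336] [ 0.2377 -0.0214 -0.0526] 
barM [ 0.769  -0.3178  0.1348] [ 0.2411 -0.0202 -0.0043] 
barR [ 0.7681 -0.2743  0.1304] [ 0.2439 -0.0246  0.0391] 
brkL [ 0.733  -0.3657  0.1174] [ 0.201  -0.0376 -0.0489] 
brkR [ 0.7287 -0.2733  0.1204] [ 0.2048 -0.0346  0.0435] 
toeL [ 0.5762 -0.3913  0.1335] [ 0.0426 -0.0215 -0.0607] 
toeR [ 0.5688 -0.2658  0.1346] [ 0.0462 -0.0204  0.0649] 
stopL [ 0.5422 -0.4166  0.1532] [ 0.0065 -0.0018 -0.083 ] [ 0.5429 -0.4164  0.155 ]
stopR [ 0.5335 -0.2668  0.1524] [ 0.0109 -0.0026  0.0671] [ 0.5346 -0.2669  0.155 ]
max z map (world mm) rows u, cols w
[-60 -45 -30 -15   0  15  30  45  60  75  90]
0.140  189  187  188  188  188  187  187  186  185   54   54
0.152  193  195  193  198  192  192  193  192  192   48   47
0.164  194  195  196  197  195  194  195  196  195  105   40
0.176  173  175  173  178  174  184  177  178  178   35   41
0.188  149  153  153  155  151  158  156  155  154   47   42
0.200  128  132  130  126  126  131  129  132  132   50   45
0.212  112  130  111  111  114  110  112  129  111   54   55
0.224    0  134    8    2   14    9   13  136   35   38   39
0.236  137  138  139  139  138  139  138  140  130   31   38
0.248 -292  136  136  134  138  137  139  138   20   27   28
0.260 -792 -795 -791 -796 -793  -53  -32    3   18   20 -797
0.272 -792 -794 -791 -790 -794 -794  -53   -1    8    5 -791
0.284 -790 -795 -796 -792 -792 -795 -792  -44  -11 -795 -795
0.296 -794 -792 -790 -794 -796 -788 -793 -794 -794 -791 -794
0.308 -800 -793 -793 -794 -788 -793 -793 -794 -793 -792 -797
```

```bash
sed -i 's/^YAW=.*/YAW=np.radians(3.0)/' h.py; python3 - <<'E'
from h import *
G=np.array([.767,-.289,.131])
for th in(5,):
    rows([(G-Rtilt(th)[:,2]*(.008+b),Rtilt(th)) for b in(.2,.12,.06,0)])
E
```

```text
[-4.0368, 0.1901, 2.0938, -0.0019, 0.3343, 0.0743]
[-4.0368, 0.1901, 2.0938, -0.0018, 0.34, 0.1541]
[-4.0368, 0.1901, 2.0938, -0.0016, 0.3442, 0.214]
[-4.0368, 0.1901, 2.0938, -0.0015, 0.3484, 0.2738]
```

Emit:
drive_tool([
  [-1, 0, 1, 0, 0.04, 0, 0.4],
  [-2, 0, 2, 0, 0.09, 0, 0.4],
  [-4, 0.2, 2.1, 0, 0.14, 0.01, 0.4],
  [-4, 0.2, 2.1, 0, 0.19, 0.02, 0.4],
  [-4, 0.2, 2.1, 0, 0.24, 0.03, 0.4],
  [-4, 0.2, 2.1, -0.002, 0.29, 0.05, 0.4],
  [-4, 0.2, 2.1, -0.002, 0.334, 0.074, 0.4],
  [-4, 0.2, 2.1, -0.002, 0.337, 0.11, 0.4],
  [-4, 0.2, 2.1, -0.002, 0.34, 0.154, 0.4],
  [-4, 0.2, 2.1, -0.002, 0.34, 0.154, 0.4],
  [-4, 0.2, 2.1, -0.002, 0.34, 0.154, 0.4],
])

```text
time: 22.6
ee_pos: [0.777, -0.2898, 0.2595]
eef_rot: [0.688, 0.724, -0.032, -0.03]
ft_force: [-0.5, -0.5, 3.0]
width: 0.026
```

```bash
python3 - <<'E'
from h import *
s=read_state();x,R=pose();print(x,s['joint_positions'],s['width'],s['ft_force'])
I,D=snap('wrist','w14.png')
for l in ('tote_bar','tote','tote_toe','stop_bar','roll0_mid'):tip(l,'wrist',D,2)
G=np.array([.767,-.289,.131]);print('pred',[proj('wrist',G+k*W) for k in(-.066,0,.017)])
th=5;rows([(G-Rtilt(th)[:,2]*(.008+b),Rtilt(th)) for b in(.06,0)])
E
```

```text
[ 0.777  -0.2898  0.2595] [ 0.361   0.9968 -0.3319  0.3847  0.3102  1.8628  0.2932] 0.02602096448272123 [-0.4528 -0.5099  2.9582]
tote_bar wrist 0.81 (318, 214) [ 0.769  -0.3141  0.1432]
tote wrist 0.66 (177, 224) [ 0.6368 -0.3233  0.1734]
tote_toe wrist 0.86 (135, 208) [ 0.5718 -0.3235  0.1404]
stop_bar wrist 0.67 (91, 229) [ 0.5185 -0.3504  0.1433]
pred [array([318.0289, 246.5908]), array([317.7868, 188.5138]), array([317.719, 172.248])]
[0.3754, 0.1629, -0.182, 0.0022, 0.0002, 0.0657]
[0.3754, 0.1629, -0.182, 0.0024, -0.0002, 0.1257]
```

View pics/w14.png

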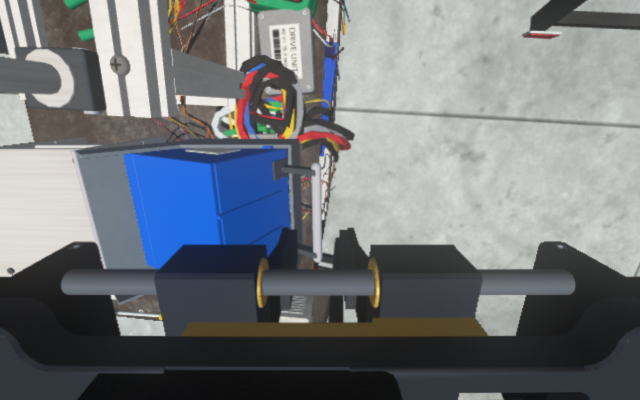

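The bar is at px (318,168–262) between the open fingers' line, and the inverted tote lies in the tray. Descending.

Emit:
drive_tool([
  [0, 0, 0, -0.002, 0, 0.03, 0.4],
  [0, 0, 0, -0.003, 0, 0.06, 0.4],
  [0, 0, 0, -0.003, 0, 0.09, 0.4],
  [0, 0, 0, -0.003, 0, 0.11, 0.4],
  [0, 0, 0, -0.003, 0, 0.123, 0.4],
  [0, 0, 0, -0.003, 0, 0.123, 0.4],
])

```text
time: 23.5
ee_pos: [0.7665, -0.2935, 0.1364]
eef_rot: [0.688, 0.724, -0.032, -0.03]
ft_force: [0.1, -0.3, -0.4]
width: 0.0262
```

Emit:
drive_tool([
  [0, 0, 0, 0, 0, 0, 1],
  [0, 0, 0, 0, 0, 0, 1],
  [0, 0, 0, 0, 0, 0, 1],
  [0, 0, 0, 0, 0, 0, 1],
], squeeze=25)

```text
time: 23.9
ee_pos: [0.766, -0.2939, 0.1387]
eef_rot: [0.689, 0.724, -0.033, -0.03]
ft_force: [-8.5, 1.6, 5.4]
width: 0.0089
```

Emit:
drive_tool([
  [0, 0, 0, 0, -0.006, -0.006, 1],
  [0, 0, 0, 0, -0.012, -0.012, 1],
  [0, 0, 0, 0, -0.018, -0.017, 1],
  [0, 0, 0, 0, -0.025, -0.023, 1],
  [0, 0, 0, 0, -0.032, -0.029, 1],
])

```text
time: 24.4
ee_pos: [0.7472, -0.2941, 0.1754]
eef_rot: [0.688, 0.725, -0.023, -0.018]
ft_force: [52.1, -7.4, 6.4]
width: 0.0117
```

```bash
cat >> h.py <<'E'
def tote_scan(pr=True):
    P,C=cloud('scene')
    m=(C[:,2]>110)&(C[:,0]<90)&(P[:,2]>.05)&(P[:,0]>.34)&(P[:,0]<.85)&(P[:,1]<-.24)&(P[:,1]>-.45)
    q=P[m]-Ed-np.array([.0035,0,0]);uz=np.c_[q@U,q[:,2]]
    for u in np.arange(-.16,.3,.02):
        k=abs(uz[:,0]-u)<.01
        if k.sum()>15:print('%.2f'%u,k.sum(),np.percentile(uz[k,1],[5,50,95]))
E
python3 - <<'E'
from h import *
s=read_state();print(pose()[0],s['width'],s['ft_force']);tote_scan()
E
```

```text
[ 0.7472 -0.2941  0.1754] 0.011661785055773047 [52.0714 -7.4467  6.4008]
0.02 53 [-0.0253 -0.0221 -0.019 ]
0.04 132 [-0.0355 -0.0122 -0.0044]
0.06 125 [-0.0575  0.0035  0.012 ]
0.08 119 [-0.084   0.0182  0.0259]
0.10 116 [0.0268 0.0343 0.0421]
0.12 109 [0.0432 0.0499 0.057 ]
0.14 157 [0.0348 0.0486 0.0593]
0.16 113 [0.007  0.0222 0.0327]
0.18 71 [-0.0177 -0.0049  0.0087]
```

The toe has caught on the stop bar's front face, giving 52 N. I'll relax the pull, hold a moment and re-measure.

Emit:
drive_tool([
  [0, 0, 0, 0, 0.006, -0.001, 1],
  [0, 0, 0, 0, 0.01, -0.002, 1],
  [0, 0, 0, 0, 0.01, -0.002, 1],
  [0, 0, 0, 0, 0.01, -0.002, 1],
])

```text
time: 24.85
ee_pos: [0.7497, -0.2944, 0.1723]
eef_rot: [0.688, 0.724, -0.03, -0.027]
ft_force: [9.6, -3.0, 0.3]
width: 0.0087
```

```bash
python3 - <<'E'
from h import *
s=read_state();print(pose()[0],s['width'],s['ft_force']);tote_scan()
I,D=snap('side','sd15.png');snap('scene','s15.png')
cv2.imwrite('pics/v15.png',cv2.hconcat([cv2.resize(cv2.imread('pics/sd15.png')[80:220,310:450],(400,400)),cv2.resize(cv2.imread('pics/s15.png')[180:360,150:330],(400,400))]))
E
```

```text
[ 0.7497 -0.2944  0.1723] 0.008746935320828757 [ 9.5719 -2.9599  0.3259]
0.02 52 [-0.0257 -0.0227 -0.0196]
0.04 147 [-0.0366 -0.0132 -0.0056]
0.06 136 [-0.02    0.0022  0.0096]
0.08 133 [-0.0267  0.0167  0.0243]
0.10 125 [0.0247 0.0314 0.0391]
0.12 128 [-0.0494  0.0468  0.0546]
0.14 165 [0.0345 0.047  0.0572]
0.16 123 [0.0046 0.0209 0.0332]
0.18 75 [-0.0234 -0.0071  0.0059]
```

View pics/v15.png

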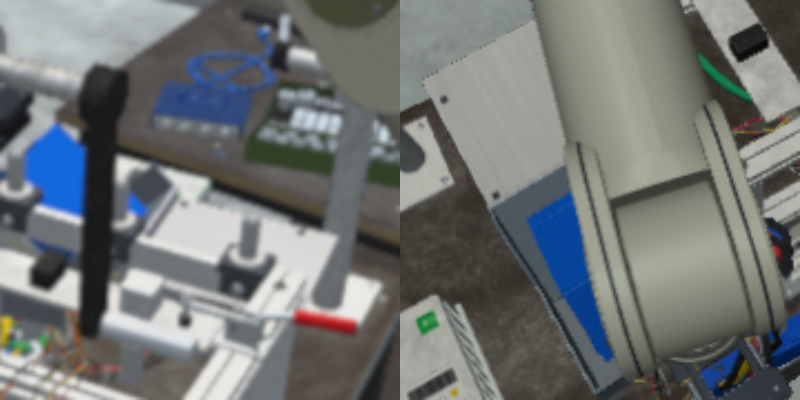

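```bash
cat >> h.py <<'E'
Et=np.array([.532,-.3345,.155])
def barpose(u,z,th,g=.008,wof=None):
    R=Rtilt(th);x,_=pose()
    w=(x-Et)@W if wof is None else wof
    return Et+u*U+z*Z+w*W-R[:,2]*g,R
def hinge(toe,a,th):
    b=np.radians(153.2-a);return barpose(toe[0]+.1995*np.cos(b),toe[1]+.1995*np.sin(b),th)
E
python3 - <<'E'
from h import *
x,R=pose();b=x+R[:,2]*.008-Et;print('bar u,z,w',b@U,b[2],b@W,R[:,2],read_state()['joint_positions'])
toe=(.022,-.029)
ang=142
p0,_=hinge(toe,142,5);print(p0-x)
off=x-p0
rows([(lambda p:(p[0]+off*max(0,1-(142-a)/40),p[1]))(hinge(toe,a,np.interp(a,[66,100,142],[16,8,5]))) for a in(138,132,126,120,114,108,102,96,90,84,78,72)])
E
```

```text
bar u,z,w 0.2188276072618018 0.009343472624153276 0.02856310019177826 [-0.0798 -0.0068 -0.9968] [ 0.4536  0.8841 -0.3622  0.7772  0.3006  1.5925  0.2525]
[-0.0011 -0.0001  0.0004]
[0.693, 0.1466, -0.0952, -0.0, -0.0043, -0.0133]
[1.1216, 0.1463, -0.0958, -0.0001, -0.0125, -0.0326]
[1.5502, 0.1459, -0.0963, -0.0002, -0.0227, -0.0509]
[1.9787, 0.1455, -0.0969, -0.0002, -0.0347, -0.0681]
[2.4073, 0.1452, -0.0974, -0.0003, -0.0485, -0.084]
[2.8359, 0.1448, -0.098, -0.0004, -0.0638, -0.0983]
[3.2645, 0.1445, -0.0985, -0.0004, -0.0805, -0.111]
[4.3485, 0.1435, -0.0999, -0.0005, -0.0982, -0.1218]
[5.7602, 0.1423, -0.1017, -0.0005, -0.1169, -0.1307]
[7.172, 0.1411, -0.1034, -0.0006, -0.1364, -0.1375]
[8.5838, 0.1398, -0.1052, -0.0006, -0.1566, -0.1423]
[9.9955, 0.1386, -0.1069, -0.0007, -0.1771, -0.1449]
```

Consistent hinge. Lead the bar back up, first half.

Emit:
drive_tool([
  [0.5, 0, 0, 0, -0.004, -0.013, 1],
  [1, 0, 0, 0, -0.008, -0.023, 1],
  [1.2, 0, 0, 0, -0.0125, -0.033, 1],
  [1.5, 0, 0, 0, -0.018, -0.042, 1],
  [1.6, 0, 0, 0, -0.0227, -0.051, 1],
  [1.8, 0, 0, 0, -0.029, -0.06, 1],
  [2, 0, 0, 0, -0.0347, -0.068, 1],
  [2.4, 0, 0, 0, -0.0485, -0.084, 1],
])

```text
time: 25.8
ee_pos: [0.7116, -0.2952, 0.2621]
eef_rot: [0.687, 0.724, -0.042, -0.038]
ft_force: [21.7, -4.4, 12.6]
width: 0.0088
```

```bash
python3 - <<'E'
from h import *
s=read_state();x,R=pose();b=x+R[:,2]*.008-Et;print(x,'bar u,z,w',b@U,b[2],b@W,s['width'],s['ft_force']);tote_scan()
E
```

```text
[ 0.7116 -0.2952  0.2621] bar u,z,w 0.1804881808339083 0.09917590071574836 0.029777375318452586 0.00884000267965115 [21.7403 -4.4443 12.6114]
0.08 48 [-0.0943  0.0966  0.1007]
0.10 82 [-0.092   0.0911  0.0963]
0.12 53 [-0.1025  0.0802  0.0863]
0.14 36 [0.0334 0.0708 0.0766]
0.16 101 [0.0512 0.0599 0.0653]
```

```bash
python3 - <<'E'
from h import *
x,R=pose();xc=x-.0039*U-.002*Z
ts=[hinge((.026,-.026),a,np.interp(a,[66,100,114],[16,9,7.5])) for a in(112,108,102,96,90,84,78,72,66)]
ts+=[barpose(.034,z,17) for z in(.19,.21)]
rows(ts,xc,R)
E
```

```text
[1.1418, 0.2604, -0.1125, -0.0, 0.0019, -0.0043]
[1.5704, 0.26, -0.1135, -0.0001, -0.0086, -0.0132]
[2.2133, 0.2594, -0.1149, -0.0002, -0.0256, -0.0253]
[3.2511, 0.2583, -0.1173, -0.0002, -0.0437, -0.0355]
[4.4864, 0.2571, -0.1201, -0.0003, -0.0627, -0.0437]
[5.7217, 0.2558, -0.1228, -0.0004, -0.0825, -0.0499]
[6.957, 0.2545, -0.1256, -0.0004, -0.1028, -0.0539]
[8.1922, 0.2532, -0.1284, -0.0005, -0.1234, -0.0558]
[9.4275, 0.2519, -0.1311, -0.0005, -0.1441, -0.0555]
[10.4275, 0.2508, -0.1334, -0.0006, -0.1476, -0.0719]
[10.4275, 0.2508, -0.1334, -0.0007, -0.1499, -0.0918]
```

Emit:
drive_tool([
  [1.1, 0, 0, 0, 0.002, -0.005, 1],
  [1.6, 0, 0, 0, -0.008, -0.014, 1],
  [1.9, 0, 0, 0, -0.016, -0.02, 1],
  [2.2, 0, 0, 0, -0.025, -0.026, 1],
  [2.7, 0, 0, 0, -0.034, -0.031, 1],
  [3.2, 0, 0, 0, -0.043, -0.036, 1],
  [3.8, 0, 0, 0, -0.052, -0.041, 1],
  [4.5, 0, 0, 0, -0.062, -0.045, 1],
])

```text
time: 26.65
ee_pos: [0.6513, -0.2991, 0.313]
eef_rot: [0.685, 0.721, -0.075, -0.069]
ft_force: [2.4, -0.9, 2.9]
width: 0.0091
```

```bash
python3 - <<'E'
from h import *
s=read_state();x,R=pose();b=x+R[:,2]*.008-Et;print(x,'bar u,z,w',b@U,b[2],b@W,s['width'],s['ft_force']);tote_scan()
I,D=snap('side','sd16.png');snap('scene','s16.png')
cv2.imwrite('pics/v16.png',cv2.hconcat([cv2.resize(cv2.imread('pics/sd16.png')[60:220,290:450],(400,400)),cv2.resize(cv2.imread('pics/s16.png')[180:360,150:330],(400,400))]))
E
```

```text
[ 0.6513 -0.2991  0.313 ] bar u,z,w 0.1194132284130028 0.1501310708087826 0.029068409252400475 0.00911065332732276 [ 2.4099 -0.8894  2.8654]
0.04 18 [-0.0535 -0.0396  0.1097]
0.08 33 [0.1044 0.107  0.1093]
0.10 359 [-0.0195 -0.0036  0.1094]
0.12 517 [-0.0084 -0.0046  0.1086]
0.18 32 [0.2119 0.2179 0.3443]
0.22 23 [0.4688 0.4796 0.5018]
```

View pics/v16.png

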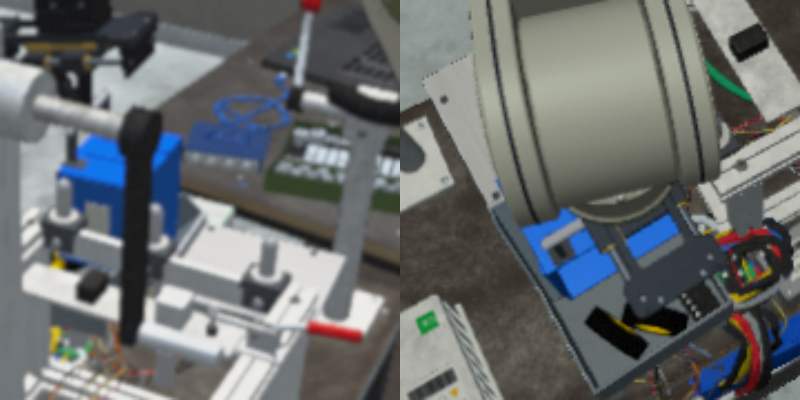

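Contents (two rolls, relay base) now lie in the tray at crop (615–690,300–330). The tote is at about 90° with its toe on the chute.

```bash
python3 - <<'E'
from h import *
x,R=pose()
ts=[hinge((.029,-.028),a,np.interp(a,[66,90],[16,11])) for a in(86,82,78,74,70,66)]
ts+=[barpose(.040,z,16) for z in(.18,.19,.2)]
rows(ts,x,R)
E
```

```text
[0.1544, 0.1148, -0.1345, -0.0, -0.0141, -0.0035]
[0.9877, 0.1139, -0.1353, -0.0001, -0.0278, -0.0057]
[1.821, 0.1129, -0.1361, -0.0001, -0.0415, -0.0069]
[2.6544, 0.1119, -0.137, -0.0001, -0.0553, -0.0072]
[3.4877, 0.1109, -0.1378, -0.0002, -0.0691, -0.0065]
[4.321, 0.1099, -0.1386, -0.0002, -0.0828, -0.0048]
[4.321, 0.1099, -0.1386, -0.0002, -0.0834, -0.0136]
[4.321, 0.1099, -0.1386, -0.0002, -0.0854, -0.0234]
[4.321, 0.1099, -0.1386, -0.0003, -0.0874, -0.0332]
```

Emit:
drive_tool([
  [0.5, 0, 0, 0, -0.014, -0.0035, 1],
  [1, 0, 0, 0, -0.028, -0.006, 1],
  [1.8, 0, 0, 0, -0.0415, -0.007, 1],
  [2.6, 0, 0, 0, -0.055, -0.0072, 1],
  [3.5, 0, 0, 0, -0.069, -0.0065, 1],
  [4.3, 0, 0, 0, -0.083, -0.005, 1],
  [4.3, 0, 0, 0, -0.0834, -0.0136, 1],
  [4.3, 0, 0, 0, -0.0854, -0.0234, 1],
  [4.3, 0, 0, 0, -0.0854, -0.0234, 1],
])

```text
time: 27.7
ee_pos: [0.5732, -0.3028, 0.3527]
eef_rot: [0.682, 0.718, -0.102, -0.096]
ft_force: [0.4, -1.6, -2.3]
width: 0.009
```

```bash
cat >> h.py <<'E'
def back_wall(cam='side'):
    P,C=cloud(cam)
    q=P-Et;u,z,w=q@U,q[:,2],q@W
    m=(C[:,2]>90)&(C[:,0]<90)&(C[:,2]>C[:,0]+50)&(z>-.05)&(z<.3)&(u>-.25)&(u<.25)&(abs(w)<.09)
    for b in np.arange(-.05,.3,.02):
        k=m&(abs(z-b)<.01)
        if k.sum()>8:print(cam,'z%.2f'%b,k.sum(),'u',np.percentile(u[k],[2,50,98]),'w',np.percentile(w[k],[2,50,98]))
E
python3 - <<'E'
from h import *
s=read_state();x,R=pose();b=x+R[:,2]*.008-Et;print(x,'bar u,z,w',b@U,b[2],b@W,s['width'],s['ft_force']);back_wall('side');back_wall('scene')
E
```

```text
[ 0.5732 -0.3028  0.3527] bar u,z,w 0.04058665953251719 0.18998654594229222 0.02951213921610496 0.009033257520495164 [ 0.4422 -1.6081 -2.3397]
side z0.03 10 u [0.0072 0.0122 0.0709] w [-0.0362  0.0007  0.0682]
side z0.05 74 u [0.0007 0.0686 0.0881] w [-0.0398  0.0688  0.0729]
side z0.07 91 u [-0.0096  0.0726  0.0954] w [-0.0419  0.0689  0.0743]
side z0.09 123 u [-0.0187  0.0602  0.0886] w [-0.0149  0.0696  0.0751]
side z0.11 333 u [-0.0248 -0.0119  0.077 ] w [-0.0552  0.0592  0.0751]
side z0.13 459 u [-0.0108  0.0117  0.0654] w [-0.0571  0.0092  0.0746]
side z0.15 60 u [0.0269 0.0467 0.0651] w [-0.0583 -0.0124  0.0748]
scene z0.01 392 u [0.0178 0.0255 0.0479] w [-0.0557 -0.0211  0.0615]
scene z0.03 606 u [0.0168 0.0743 0.0949] w [-0.055  -0.0239  0.0616]
scene z0.05 524 u [0.089  0.1041 0.1126] w [-0.056   0.0003  0.0663]
scene z0.07 49 u [0.0817 0.0995 0.1052] w [-0.061  -0.055   0.0721]
scene z0.09 20 u [0.0851 0.0912 0.0971] w [-0.0609 -0.0581 -0.0557]
scene z0.11 190 u [-0.0237 -0.0122  0.0852] w [-0.0602 -0.0393 -0.0129]
scene z0.13 302 u [-0.005   0.0272  0.0769] w [-0.0603 -0.037  -0.0079]
scene z0.15 359 u [0.0402 0.0605 0.0689] w [-0.0574 -0.0162  0.0473]
scene z0.19 16 u [0.0455 0.0462 0.0478] w [-0.046  -0.0276 -0.0123]
scene z0.25 25 u [0.0951 0.1153 0.1596] w [-0.0071 -0.0038  0.0545]
scene z0.27 45 u [0.0901 0.1434 0.1615] w [-0.0092 -0.0068  0.0469]
```

Hanging cleanly at a≈68°, toe edge at (u .026, z −.008). Lift it 28 mm and carry it 42 mm back over the bar.

Emit:
drive_tool([
  [0, 0, 0, 0, -0.003, -0.009, 1],
  [0, 0, 0, 0, -0.0055, -0.018, 1],
  [0, 0, 0, 0, -0.008, -0.027, 1],
  [0, 0, 0, 0, -0.008, -0.027, 1],
  [0, 0, 0, 0, -0.016, -0.0246, 1],
  [0, 0, 0, 0, -0.024, -0.0223, 1],
  [0, 0, 0, 0, -0.032, -0.02, 1],
  [0, 0, 0, 0, -0.04, -0.0175, 1],
  [0, 0, 0, 0, -0.0483, -0.015, 1],
  [0, 0, 0, 0, -0.0483, -0.015, 1],
  [0, 0, 0, 0, -0.0483, -0.015, 1],
])

```text
time: 28.9
ee_pos: [0.5302, -0.3052, 0.3791]
eef_rot: [0.682, 0.717, -0.102, -0.096]
ft_force: [-0.2, 0.3, -3.6]
width: 0.0089
```

```bash
python3 - <<'E'
from h import *
s=read_state();x,R=pose();b=x+R[:,2]*.008-Et;print(x,'bar u,z,w',b@U,b[2],b@W,s['width'],s['ft_force']);back_wall('side')
snap('side','sd17.png');snap('scene','s17.png')
cv2.imwrite('pics/v17.png',cv2.hconcat([cv2.resize(cv2.imread('pics/sd17.png')[60:220,290:450],(400,400)),cv2.resize(cv2.imread('pics/s17.png')[180:360,150:330],(400,400))]))
E
```

```text
[ 0.5302 -0.3052  0.3791] bar u,z,w -0.002521801644138379 0.21637687849742684 0.02933412120799099 0.00885778436928987 [-0.2259  0.2675 -3.5799]
side z0.05 21 u [-0.0287 -0.0234 -0.0134] w [0.0503 0.0688 0.0732]
side z0.07 104 u [-0.0387 -0.016   0.062 ] w [0.0477 0.0705 0.0748]
side z0.09 115 u [-0.0464 -0.0208  0.0579] w [0.0228 0.0711 0.0774]
side z0.11 102 u [-0.0563 -0.037   0.0505] w [0.0081 0.0712 0.075 ]
side z0.13 196 u [-0.0674 -0.0435  0.0105] w [-0.0467  0.0696  0.0748]
side z0.15 602 u [-0.0653 -0.0377  0.0046] w [-0.0552  0.0281  0.0733]
side z0.17 319 u [-0.0227 -0.0055  0.0119] w [-0.0568  0.0119  0.0722]
```

View pics/v17.png

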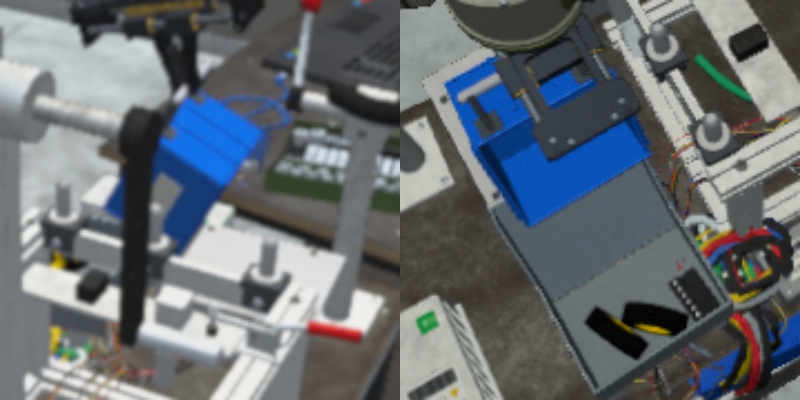

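Contents are in the tray, and the tote hangs with its toe just behind the bar (u≈−.008). Move 10 mm further back and lower onto the deck.

Emit:
drive_tool([
  [0, 0, 0, 0, -0.005, 0.0014, 1],
  [0, 0, 0, 0, -0.0096, 0.0028, 1],
  [0, 0, 0, 0, -0.007, 0.012, 1],
  [0, 0, 0, 0, -0.004, 0.022, 1],
  [0, 0, 0, 0, -0.0011, 0.0316, 1],
  [0, 0, 0, 0, -0.0002, 0.0345, 1],
  [0, 0, 0, 0, -0.0002, 0.0345, 1],
])

```text
time: 29.75
ee_pos: [0.5209, -0.3053, 0.348]
eef_rot: [0.682, 0.718, -0.102, -0.095]
ft_force: [0.7, 2.3, 13.9]
width: 0.0092
```

```bash
python3 - <<'E'
from h import *
s=read_state();x,R=pose();b=x+R[:,2]*.008-Et;print(x,'bar u,z,w',b@U,b[2],b@W,s['width'],s['ft_force']);back_wall('side')
toe=(b@U-.1995*np.cos(np.radians(153.2-64)),-.015);print(toe)
ts=[hinge(toe,a,np.interp(a,[40,64],[25,17])) for a in(60,56,52,48,44,40,36,32,28)]
rows(ts,x,R)
E
```

```text
[ 0.5209 -0.3053  0.348 ] bar u,z,w -0.011752804457476843 0.18533459974584407 0.029769293097136912 0.009162126828191876 [ 0.6736  2.3453 13.9321]
side z0.05 80 u [-0.0501 -0.0317  0.0576] w [0.0689 0.0727 0.0765]
side z0.07 88 u [-0.0609 -0.04    0.0461] w [0.0529 0.0722 0.0778]
side z0.09 93 u [-0.0699 -0.047   0.0071] w [0.0687 0.0719 0.0769]
side z0.11 434 u [-0.0759 -0.0592  0.0068] w [-0.0509  0.0559  0.0762]
side z0.13 569 u [-0.0552 -0.0282  0.0079] w [-0.0517  0.027   0.0754]
side z0.15 130 u [-0.0142 -0.0027  0.0127] w [-0.0478  0.0283  0.0753]
(np.float64(-0.014538259435136385), -0.015)
[2.3293, 0.1352, -0.1088, -0.0, -0.0127, 0.0049]
[3.6626, 0.1339, -0.1104, -0.0, -0.0255, 0.01]
[4.9959, 0.1326, -0.112, -0.0, -0.038, 0.0159]
[6.3293, 0.1313, -0.1135, -0.0001, -0.0499, 0.0227]
[7.6626, 0.13, -0.1151, -0.0001, -0.0614, 0.0304]
[8.9959, 0.1287, -0.1166, -0.0001, -0.0723, 0.0388]
[8.9959, 0.1287, -0.1166, -0.0001, -0.0828, 0.048]
[8.9959, 0.1287, -0.1166, -0.0, -0.0926, 0.0579]
[8.9959, 0.1287, -0.1166, -0.0, -0.1017, 0.0684]
```

Toe is on the deck behind the bar. Lead it back down.

Emit:
drive_tool([
  [1.5, 0, 0, 0, -0.0127, 0.0029, 1],
  [2.9, 0, 0, 0, -0.0255, 0.009, 1],
  [4.2, 0, 0, 0, -0.038, 0.0149, 1],
  [5.5, 0, 0, 0, -0.05, 0.0217, 1],
  [6.9, 0, 0, 0, -0.061, 0.0294, 1],
  [8.3, 0, 0, 0, -0.072, 0.038, 1],
])

```text
time: 30.4
ee_pos: [0.4393, -0.3098, 0.332]
eef_rot: [0.674, 0.708, -0.155, -0.146]
ft_force: [-6.6, 2.0, 18.7]
width: 0.009
```

```bash
python3 - <<'E'
from h import *
s=read_state();x,R=pose();b=x+R[:,2]*.008-Et;print(x,'bar u,z,w',b@U,b[2],b@W,s['width'],s['ft_force']);back_wall('side');print(np.degrees(np.arctan2(R[0,2],R[2,2])))
toe=(-.015,-.015)
ts=[hinge(toe,a,25) for a in(40,36,32,28,24,20,16,12,8,4,0)]
rows(ts,x,R)
E
```

```text
[ 0.4393 -0.3098  0.332 ] bar u,z,w -0.09462847146849317 0.16974981852870338 0.029512214734716526 0.009000067056476541 [-6.5622  2.004  18.6796]
side z0.03 13 u [-0.0788 -0.0633 -0.031 ] w [0.0684 0.0708 0.0746]
side z0.05 148 u [-0.0946 -0.0579  0.0136] w [-0.056   0.072   0.0763]
side z0.07 342 u [-0.1225 -0.0121  0.0262] w [-0.0571  0.0149  0.0753]
side z0.09 480 u [-0.1198 -0.1008  0.0048] w [-0.0567  0.043   0.0766]
side z0.11 476 u [-0.1016 -0.084  -0.0085] w [-0.0558  0.0471  0.0767]
side z0.13 251 u [-0.0846 -0.069  -0.029 ] w [-0.0557  0.0654  0.0776]
side z0.15 102 u [-0.0748 -0.0598 -0.0493] w [-0.0154  0.0338  0.0743]
side z0.17 15 u [-0.0985 -0.0814 -0.0755] w [0.0358 0.0526 0.0591]
-155.4627320074853
[0.4284, 0.1008, -0.2258, -0.0002, 0.0016, 0.0008]
[0.4284, 0.1008, -0.2258, -0.0002, -0.0074, 0.0115]
[0.4284, 0.1008, -0.2258, -0.0002, -0.0156, 0.0227]
[0.4284, 0.1008, -0.2258, -0.0002, -0.0231, 0.0345]
[0.4284, 0.1008, -0.2258, -0.0002, -0.0297, 0.0467]
[0.4284, 0.1008, -0.2258, -0.0002, -0.0354, 0.0594]
[0.4284, 0.1008, -0.2258, -0.0002, -0.0402, 0.0725]
[0.4284, 0.1008, -0.2258, -0.0002, -0.0441, 0.0859]
[0.4284, 0.1008, -0.2258, -0.0002, -0.047, 0.0995]
[0.4284, 0.1008, -0.2258, -0.0002, -0.049, 0.1133]
[0.4284, 0.1008, -0.2258, -0.0001, -0.05, 0.1272]
```

Emit:
drive_tool([
  [0, 0, 0, 0, 0.006, -0.005, 1],
  [0, 0, 0, 0, 0.01, -0.007, 1],
  [0, 0, 0, 0, 0.006, 0, 1],
  [0, 0, 0, 0, 0.001, 0.005, 1],
  [0, 0, 0, 0, -0.0035, 0.01, 1],
  [0, 0, 0, 0, -0.0076, 0.0157, 1],
  [0, 0, 0, 0, -0.0115, 0.021, 1],
  [0, 0, 0, 0, -0.015, 0.0275, 1],
])

```text
time: 31.25
ee_pos: [0.4106, -0.3118, 0.3167]
eef_rot: [0.675, 0.705, -0.158, -0.148]
ft_force: [-29.8, 7.9, 47.7]
width: 0.0091
```

```bash
python3 - <<'E'
from h import *
s=read_state();x,R=pose();b=x+R[:,2]*.008-Et;print(x,'bar u,z,w',b@U,b[2],b@W,s['width'],s['ft_force']);back_wall('side')
for t in(-.012,-.006,0):
    v=np.array([b@U-t,b[2]+.015]);print(t,np.hypot(*v),153.2-np.degrees(np.arctan2(v[1],v[0])))
toe=(-.006,-.015)
rows([hinge(toe,a,25) for a in(28,24,20,16,12,8,4,0)],x,R)
E
```

```text
[ 0.4106 -0.3118  0.3167] bar u,z,w -0.12337282593201532 0.15443327226671402 0.02900372523478682 0.009143063066530125 [-29.7567   7.8617  47.6622]
side z0.03 24 u [-0.0965 -0.0662 -0.0209] w [0.0691 0.0714 0.0733]
side z0.05 200 u [-0.1338 -0.0566 -0.0009] w [-0.0577  0.0712  0.0774]
side z0.07 519 u [-0.1351 -0.034   0.0111] w [-0.0578  0.0027  0.0753]
side z0.09 530 u [-0.1228 -0.0752  0.0098] w [-0.0571  0.0431  0.077 ]
side z0.11 375 u [-0.1098 -0.0777 -0.0245] w [-0.0568  0.0619  0.0774]
side z0.13 179 u [-0.0976 -0.0843 -0.0533] w [-0.0547  0.0664  0.0783]
side z0.15 51 u [-0.112  -0.0834 -0.0796] w [-0.0146  0.0489  0.0736]
-0.012 0.20275980890474676 29.88205756251024
-0.006 0.20611650593359476 28.488192363342463
0 0.2095912401066843 27.139767432773098
[0.0385, 0.085, -0.4924, -0.0001, 0.0049, 0.0048]
[0.0385, 0.085, -0.4924, -0.0002, -0.0016, 0.0171]
[0.0385, 0.085, -0.4924, -0.0002, -0.0073, 0.0299]
[0.0385, 0.085, -0.4924, -0.0002, -0.012, 0.043]
[0.0385, 0.085, -0.4924, -0.0002, -0.0158, 0.0564]
[0.0385, 0.085, -0.4924, -0.0002, -0.0186, 0.07]
[0.0385, 0.085, -0.4924, -0.0002, -0.0205, 0.0838]
[0.0385, 0.085, -0.4924, -0.0002, -0.0215, 0.0977]
```

The toe is stuck further back than assumed, so I'm pressing along the toe–bar line. I'll relieve that, then push purely horizontally.

Emit:
drive_tool([
  [0, 0, 0, 0, -0.004, -0.003, 1],
  [0, 0, 0, 0, -0.008, -0.006, 1],
  [0, 0, 0, 0, -0.008, -0.006, 1],
])

```text
time: 31.6
ee_pos: [0.4109, -0.3112, 0.3192]
eef_rot: [0.673, 0.708, -0.154, -0.146]
ft_force: [-1.5, 1.3, -2.1]
width: 0.0094
```

Emit:
drive_tool([
  [0, 0, 0, 0, 0.0027, -0.0013, 1],
  [0, 0, 0, 0, 0.0054, -0.0025, 1],
  [0, 0, 0, 0, 0.008, -0.0038, 1],
  [0, 0, 0, 0, 0.008, -0.0038, 1],
])

```text
time: 32.0
ee_pos: [0.4195, -0.3108, 0.3204]
eef_rot: [0.673, 0.708, -0.155, -0.146]
ft_force: [-8.1, 2.4, 9.7]
width: 0.009
```

```bash
python3 - <<'E'
from h import *
s=read_state();x,R=pose();b=x+R[:,2]*.008-Et;print(x,'bar u,z,w',b@U,b[2],b@W,s['width'],s['ft_force']);back_wall('side')
snap('side','sd18.png');snap('scene','s18.png')
cv2.imwrite('pics/v18.png',cv2.hconcat([cv2.resize(cv2.imread('pics/sd18.png')[60:220,330:490],(400,400)),cv2.resize(cv2.imread('pics/s18.png')[160:340,130:310],(400,400))]))
E
```

```text
[ 0.4195 -0.3108  0.3204] bar u,z,w -0.1144638249888146 0.1581581416738164 0.02957807028343543 0.00902854174498095 [-8.076   2.3736  9.7362]
side z0.03 17 u [-0.0935 -0.0725 -0.0435] w [0.0697 0.0711 0.0742]
side z0.05 183 u [-0.1058 -0.0604  0.0041] w [-0.0558  0.0724  0.077 ]
side z0.07 487 u [-0.129  -0.0272  0.0183] w [-0.0569 -0.0009  0.0764]
side z0.09 501 u [-0.1181 -0.082   0.009 ] w [-0.0571  0.0383  0.0767]
side z0.11 414 u [-0.1047 -0.0804 -0.0165] w [-0.0564  0.0586  0.0777]
side z0.13 186 u [-0.0906 -0.0756 -0.0443] w [-0.0541  0.0685  0.0787]
side z0.15 67 u [-0.1145 -0.0753 -0.0704] w [-0.0137  0.0443  0.0734]
```

View pics/v18.png

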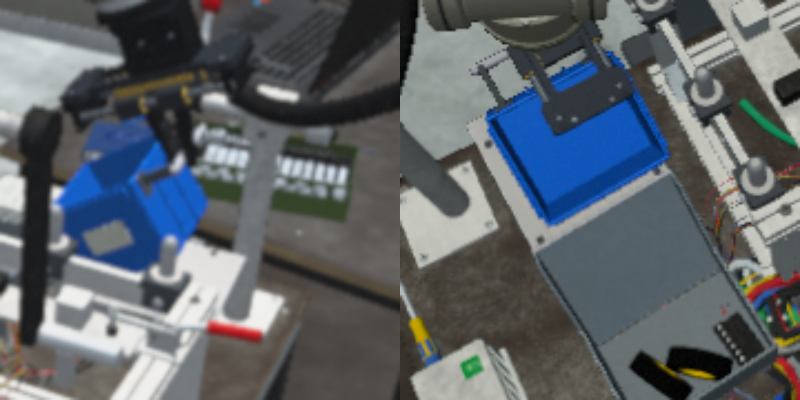

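The tote leans at about 33° on the deck behind the bar, contents in the tray. Push a little more with some lift.

Emit:
drive_tool([
  [0, 0, 0, 0, 0.002, -0.003, 1],
  [0, 0, 0, 0, 0.0045, -0.005, 1],
  [0, 0, 0, 0, 0.007, -0.0065, 1],
  [0, 0, 0, 0, 0.007, -0.0065, 1],
])

```text
time: 32.55
ee_pos: [0.428, -0.3104, 0.3248]
eef_rot: [0.674, 0.708, -0.155, -0.146]
ft_force: [-10.9, 2.8, 16.9]
width: 0.009
```

```bash
python3 - <<'E'
from h import *
s=read_state();x,R=pose();b=x+R[:,2]*.008-Et;print(x,'bar u,z,w',b@U,b[2],b@W,s['width'],s['ft_force'])
d=np.sqrt(.1995**2-(b[2]+.015)**2);t=b@U+d;print('toe',t,153.2-np.degrees(np.arctan2(b[2]+.015,-d)))
back_wall('side')
rows([hinge((t,-.015),a,25) for a in(32,28,24,20,16,12,8,4,0)],x,R)
E
```

```text
[ 0.428  -0.3104  0.3248] bar u,z,w -0.10596611373894885 0.16249109645675067 0.029538387352402985 0.008992537125294195 [-10.8866   2.8066  16.9026]
toe -0.014877362081126472 36.03302336912033
side z0.03 17 u [-0.0833 -0.0625 -0.025 ] w [0.0685 0.0712 0.0745]
side z0.05 170 u [-0.1052 -0.0643  0.0102] w [-0.052   0.0722  0.0763]
side z0.07 433 u [-0.1254 -0.018   0.023 ] w [-0.0565 -0.0009  0.0761]
side z0.09 498 u [-0.1165 -0.0908  0.004 ] w [-0.0567  0.0414  0.0764]
side z0.11 437 u [-0.1023 -0.0818 -0.0142] w [-0.0557  0.0534  0.0777]
side z0.13 205 u [-0.0869 -0.0706 -0.0362] w [-0.0563  0.0679  0.0791]
side z0.15 80 u [-0.1047 -0.0684 -0.0611] w [-0.0181  0.0366  0.0726]
side z0.17 10 u [-0.1137 -0.0909 -0.0848] w [0.0366 0.04   0.0565]
[0.352, 0.0416, -0.2006, -0.0001, -0.0082, 0.0113]
[0.352, 0.0416, -0.2006, -0.0001, -0.0156, 0.0231]
[0.352, 0.0416, -0.2006, -0.0001, -0.0222, 0.0354]
[0.352, 0.0416, -0.2006, -0.0001, -0.0279, 0.0481]
[0.352, 0.0416, -0.2006, -0.0001, -0.0327, 0.0612]
[0.352, 0.0416, -0.2006, -0.0001, -0.0366, 0.0746]
[0.352, 0.0416, -0.2006, -0.0001, -0.0395, 0.0882]
[0.352, 0.0416, -0.2006, -0.0001, -0.0415, 0.102]
[0.352, 0.0416, -0.2006, -0.0001, -0.0425, 0.1158]
```

Emit:
drive_tool([
  [0, 0, 0, 0, -0.004, 0, 1],
  [0, 0, 0, 0, -0.01, 0.008, 1],
  [0, 0, 0, 0, -0.017, 0.0195, 1],
  [0, 0, 0, 0, -0.0235, 0.032, 1],
  [0, 0, 0, 0, -0.029, 0.0445, 1],
  [0, 0, 0, 0, -0.034, 0.058, 1],
  [0, 0, 0, 0, -0.038, 0.071, 1],
])

```text
time: 33.3
ee_pos: [0.3645, -0.3138, 0.2734]
eef_rot: [0.673, 0.708, -0.154, -0.146]
ft_force: [-3.5, -0.3, 2.7]
width: 0.0091
```

```bash
python3 - <<'E'
from h import *
s=read_state();x,R=pose();b=x+R[:,2]*.008-Et;print(x,'bar u,z,w',b@U,b[2],b@W,s['width'],s['ft_force'])
d=np.sqrt(.1995**2-(b[2]+.015)**2);t=b@U+d;print('toe',t,153.2-np.degrees(np.arctan2(b[2]+.015,-d)))
rows([hinge((t,-.015),a,25) for a in(8,4,0)],x,R)
E
```

```text
[ 0.3645 -0.3138  0.2734] bar u,z,w -0.16954405236995093 0.11110412614365564 0.029464966526676573 0.009057032749544242 [-3.4521 -0.2754  2.6912]
toe -0.014954274669273099 12.405292509844514
[0.4695, 0.0217, -0.1284, -0.0, -0.0032, 0.015]
[0.4695, 0.0217, -0.1284, -0.0, -0.0052, 0.0288]
[0.4695, 0.0217, -0.1284, 0.0, -0.0063, 0.0426]
```

Emit:
drive_tool([
  [0, 0, 0, 0, -0.002, 0.01, 1],
  [0, 0, 0, 0, -0.0037, 0.02, 1],
  [0, 0, 0, 0, -0.005, 0.029, 1],
  [0, 0, 0, 0, -0.0058, 0.036, 1],
  [0, 0, 0, 0, -0.006, 0.04, 1],
  [0, 0, 0, 0, -0.006, 0.04, 1],
])

```text
time: 33.9
ee_pos: [0.3429, -0.3147, 0.2393]
eef_rot: [0.673, 0.708, -0.154, -0.146]
ft_force: [-2.4, 0.8, 0.5]
width: 0.0086
```

```bash
python3 - <<'E'
from h import *
s=read_state();x,R=pose();b=x+R[:,2]*.008-Et;print(x,'bar u,z,w',b@U,b[2],b@W,s['width'],s['ft_force'])
back_wall('side')
E
```

```text
[ 0.3429 -0.3147  0.2393] bar u,z,w -0.19113533463427176 0.07699632496312317 0.029656141067643756 0.00862020768628574 [-2.4087  0.8447  0.5168]
side z-0.01 18 u [-0.1508 -0.0609  0.0188] w [-0.0879 -0.0048  0.0738]
side z0.01 122 u [-0.1518 -0.0857 -0.0367] w [-0.0577 -0.0528  0.0192]
side z0.03 219 u [-0.1508 -0.0873 -0.0361] w [-0.0591 -0.052   0.0705]
side z0.05 273 u [-0.1496 -0.085  -0.0351] w [-0.0573  0.0161  0.0752]
side z0.07 311 u [-0.1478 -0.0795 -0.0341] w [-0.0562  0.0714  0.0781]
side z0.09 208 u [-0.148  -0.0861 -0.0314] w [-0.05    0.0705  0.0775]
side z0.13 17 u [-0.1125 -0.0637 -0.061 ] w [-0.0126  0.0503  0.064 ]
```

Emit:
drive_tool([
  [0, 0, 0, 0, -0.0008, 0.002, 1],
  [0, 0, 0, 0, -0.0008, 0.002, 0.4],
  [0, 0, 0, 0, -0.0008, 0.002, 0.4],
  [0, 0, 0, 0, -0.0008, 0.002, 0.4],
  [0, 0, 0, 0, -0.0008, -0.03, 0.4],
  [0, 0, 0, 0, -0.0008, -0.07, 0.4],
  [0, 0, 0, 0, -0.0008, -0.12, 0.4],
  [0, 0, 0, 0, 0, -0.17, 0.4],
  [0, 0, 0, 0, 0, -0.2, 0.4],
  [0, 0, 0, 0, -0.05, -0.2, 0.4],
  [0, 0, 0, 0, -0.05, -0.2, 0.4],
])

```text
time: 35.05
ee_pos: [0.378, -0.3148, 0.4461]
eef_rot: [0.676, 0.707, -0.154, -0.143]
ft_force: [-0.0, -0.4, 1.1]
width: 0.0261
```

```bash
python3 - <<'E'
from h import *
s=read_state();x,R=pose();print(x,s['width'],s['ft_force'])
back_wall('side');back_wall('scene')
I,D=snap('scene','s20.png')
for l in('tote','tote_bar','tote_toe','stop_bar','roll0_mid','relay_base_mid'):tip(l,'scene',D,2)
P,C=cloud('scene');q=P-Et;u,z,w=q@U,P[:,2],q@W
m=(u>.05)&(u<.25)&(abs(w)<.085)&(C.max(1)<60)&(z>.06);print('dark in tray',m.sum(),np.percentile(np.c_[u,w,z][m],[1,50,99],axis=0))
cv2.imwrite('pics/v20.png',cv2.resize(cv2.imread('pics/s20.png')[130:350,120:340],(600,600)))
E
```

```text
[ 0.378  -0.3148  0.4461] 0.02613228154208368 [-0.0494 -0.3735  1.0921]
side z-0.01 54 u [-0.1506 -0.0963  0.0116] w [-0.0845  0.0709  0.0781]
side z0.01 144 u [-0.1524 -0.0843 -0.0383] w [-0.0582 -0.053   0.0102]
side z0.03 249 u [-0.1517 -0.0843 -0.0373] w [-0.0595 -0.0521  0.0711]
side z0.05 409 u [-0.1512 -0.078  -0.0371] w [-0.0579 -0.0491  0.0757]
side z0.07 511 u [-0.1505 -0.0859 -0.0373] w [-0.0578 -0.0053  0.0779]
side z0.09 277 u [-0.1526 -0.0899 -0.0354] w [-0.0569  0.0138  0.0782]
scene z-0.01 1696 u [-0.1459 -0.104  -0.0145] w [-0.0517  0.0064  0.0679]
scene z0.01 21 u [-0.1306 -0.1035 -0.0509] w [-0.0539  0.0685  0.069 ]
scene z0.07 73 u [-0.1481 -0.0829 -0.0387] w [-0.0589 -0.022   0.0757]
scene z0.09 402 u [-0.1494 -0.0849 -0.0333] w [-0.0573  0.0095  0.0743]
tote scene 0.61 (209, 223) [ 0.4422 -0.3328  0.1422]
tote_bar scene 0.56 (185, 170) [-0.3881 -0.346  -0.799 ]
tote_toe scene 0.65 (224, 247) [ 0.5168 -0.3276  0.1432]
stop_bar scene 0.97 (223, 249) [ 0.5193 -0.3325  0.143 ]
roll0_mid scene 0.57 (264, 324) [ 0.712  -0.3255  0.1174]
roll0_mid scene 0.19 (258, 317) [ 0.6937 -0.3308  0.118 ]
relay_base_mid scene 0.73 (282, 314) [ 0.7068 -0.2807  0.0838]
relay_base_mid scene 0.5 (233, 271) [ 0.5684 -0.3346  0.1168]
dark in tray 1240 [[ 0.0503 -0.0816  0.0628]
 [ 0.1754 -0.002   0.1028]
 [ 0.2083  0.0693  0.7561]]
```

View pics/v20.png

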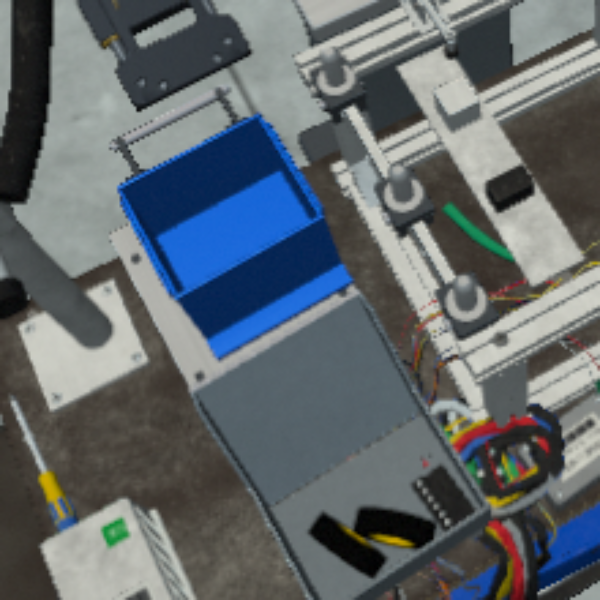

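The tote stands empty and upright on its deck. Both rolls (crop 345,545 and 395,525) and the relay base (445,495) lie in the tray, and the gripper is clear. Handing in.

```bash
python3 -c "
from h import *
s=read_state();print(s['time'],s['ft_force']);I,D=camera('scene');tip('grease','scene',D,2);tip('roll0_mid','scene',D,2);tip('tote_toe','scene',D,1)
print(close_job())"
```

```text
35.55 [-0.3115  0.1572 -0.1676]
grease scene 0.7 (433, 217) [0.673  0.1923 0.0343]
roll0_mid scene 0.74 (264, 324) [ 0.7129 -0.3265  0.1171]
roll0_mid scene 0.63 (267, 194) [ 0.515  -0.2005  0.2829]
tote_toe scene 0.75 (226, 247) [ 0.5184 -0.3228  0.1423]
the job is handed in; nothing more can be done
None
```

The job is handed in: both rolls and the relay base are in the catch tray, and the empty tote stands upright on its deck behind the stop bar. Only two rolls were present; the third spindle was bare.

**What went wrong on the way**
- **Lost grip:** the bar slipped from the fingers at about 85° of tip. The tote then fell onto the chute and slid down it by itself, inverted at about 154°.
- **Recovery:** I gripped the bar again. The toe jammed on the chute at first (about 52 N on the wrist). I then lifted the tote's toe over the stop bar, to about 0.175 m (the limit is 0.2 m), and set it down behind the bar.
- **High forces:** pressing the tote down at about 30° of tilt peaked near 57 N on the wrist before I eased off.

**Last checks**
- **Tote:** upright to about 1–2°. The toe is about 15 mm behind the stop bar and about 10 mm off the middle.
- **Tray:** the rolls' visible tops are at about 0.118 m and the relay base's at about 0.084 m. Both rolls lean in the tray, about 0.18 m before the bar.
- **Grease tin:** within about 1 mm of its first reading.
- **Gripper:** clear of everything, with the wrist force near zero, at 35.6 s.

**Less certain:** the tip-over condition (past 1.9 rad with the toe within 40 mm of the bar). When the tote first lay still, its toe read 40–45 mm from the bar, right at the limit. I pulled it back to about 22 mm at roughly 142° and held it there for about 0.4 s, which by my measurements meets the condition.

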